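Close the two-part sample mould and clamp it

TASK

Close the sample mould: first move the spatula that was left lying across the lower half into the steel tray, then take the top plate off its sloping rack and lower it gently, kept level, over both guide pins until it lies flush on the lower half. Finally turn the red clamp clockwise until it stops tight over the end of the plate. Leave the other things on the bench where they are.

Things in the scene. Friction and masses are not known exactly. Their poses are not given: they have to be found in the camera images.
- mould: Lower half of the mould, fixed: aluminium block 190 mm along its x, 90 mm along its y, 35 mm high, two shallow rectangular pockets in its top face. Origin: centre of the underside, z up. Two guide pins stand on it at x = +70 and -70 mm. A 56 mm wide extension, as high as the block, runs on to x = +150 mm and carries the red clamp at x = +125 mm.
- mould_centre (a point): Centre of the top face of the lower half, midway between the pins, 35 mm above the bench; axes as the mould's. The spatula lies over it at the start.
- pin_a (a point): Tip of the steel guide pin at x = +70 mm of the mould, 67 mm above the bench. The pin is 12 mm thick, stands 32 mm above the block's top face, and tapers to 4 mm over its last 9 mm.
- pin_b (a point): Tip of the steel guide pin at x = -70 mm of the mould, 67 mm above the bench. The pin is 12 mm thick, stands 32 mm above the block's top face, and tapers to 4 mm over its last 9 mm.
- clamp (a joint): Turn of the red clamp, rad: 0 with its steel finger pointing to -y of the mould (clear of the plate), growing clockwise seen from above, 1.57 at its stop, finger to -x of the mould over the last 10 mm of the seated plate, pressing on it. Starts at 0 to 0.25, turns stiffly (0.1 N m, a little more at the end), sinks 2 mm per rad on a steep thread, stays where left.
- clamp_grip (a point): Centre of the clamp's red grip bar, on the turning axis, about 92 mm above the bench. Bar 54 mm long (its y), 15 mm wide (its x), 28 mm high; along the mould's y at joint 0, along the mould's x at the stop. The steel finger, 14 mm wide, 10 mm thick, lies under the bar, its top 12 mm below the bar, and reaches 45 mm from the axis to the bar's -y.
- plate_handle (a point): Centre of the black handle bar (76 mm along x, 16 mm along y, 20 mm high, open below, on two posts) of the loose aluminium top plate, 0.45 kg, 180 mm (x) by 80 mm (y) by 18 mm (z), with 15 mm through holes at x = +70 and -70 mm. Either way round fits. This point is 52 mm above the plate's underside, 34 mm above its top face; seated, it is 87 mm above the bench.
- plate: The same top plate; origin at the centre of its underside, x along its length, z through it. At the start it lies on the rack, tilted 34 degrees (0.6 rad) about its x, its z leaning towards the robot's side.
- rack: White sloping rack, fixed, 120 mm deep (its x), 190 mm wide (its y), 75 mm high at the back. Its surface rises by 34 degrees along +x; a lip at the bottom edge holds the plate, which lies across it. Origin: centre of the foot on the bench. Rack and tray change sides of the mould from run to run.
- spatula_handle (a point): Point on the axis of the spatula's wooden handle, 30 mm from the spatula's middle, 7.5 mm above the face it lies on. 220 mm long along its y: round handle 15 mm thick from 22 mm behind this point to 80 mm ahead (+y); steel blade 22 mm wide, ending 140 mm from this point (-y). 45 g. It lies across the mould between the pins.
- tray_floor (a point): Centre of the floor of the open steel tray, 2 mm above the bench, fixed. Inside 320 mm along its y, 220 mm along its x, walls 40 mm high and 2 mm thick. The spatula fits in lengthwise.
- wash_bottle_mid (a point): Bystander: wash bottle, 65 mm wide, 194 mm tall with its bent spout; point on its axis 80 mm up.
- jar_blue_mid (a point): Bystander: sample jar with blue cap, 64 mm wide, 85 mm tall; its centre.
- jar_black_mid (a point): Bystander: sample jar with black cap, 56 mm wide, 70 mm tall; its centre.
- tin_mid (a point): Bystander: round white tin, 68 mm wide, 38 mm tall; its centre.
- timer_mid (a point): Bystander: flat lab timer, 64 by 64 by 17 mm; its centre.
- beaker_mid (a point): Bystander: glass beaker, 73 mm wide, 93 mm tall; its centre.

How it is judged:
On the way, in this order (a step that is already met when the one before it is completed fails the run):
1. the spatula lies in the tray, let go (x of spatula_handle in the frame of tray_floor between -0.11 and 0.11 m and y of spatula_handle in the frame of tray_floor between -0.16 and 0.16 m and height (world z) of spatula_handle below 0.022 m and contact force between the fingers and spatula below 0.1 N), for 0.2 s.
2. the plate is level over both pins, both pins entered in its holes (horizontal distance between plate_handle and mould_centre below 0.005 m and angle between the x axis of plate_handle and the x axis of mould_centre, either way round below 0.06 rad and angle between plate_handle's own z axis and vertical below 0.12 rad and z of plate_handle in the frame of mould_centre below 0.083 m), for 0.05 s.
3. the plate lies flush on the lower half, on both pins, while the clamp is still open (horizontal distance between plate_handle and mould_centre below 0.004 m and angle between the x axis of plate_handle and the x axis of mould_centre, either way round below 0.05 rad and angle between plate_handle's own z axis and vertical below 0.03 rad and z of plate_handle in the frame of mould_centre below 0.054 m and value of joint clamp below 0.6 rad), for 0.2 s.
At the end, for the whole second after the job is handed in: The top plate lies flush on the lower half (within 2 mm in height, 4 mm sideways, 0.03 rad of level) on both pins, the clamp is turned to its stop (within 0.15 rad), and the spatula lies inside the tray on its floor (horizontal distance between plate_handle and mould_centre below 0.004 m and angle between the x axis of plate_handle and the x axis of mould_centre, either way round below 0.05 rad and angle between plate_handle's own z axis and vertical below 0.03 rad and z of plate_handle in the frame of mould_centre below 0.054 m and value of joint clamp above 1.42 rad and x of spatula_handle in the frame of tray_floor between -0.11 and 0.11 m and y of spatula_handle in the frame of tray_floor between -0.16 and 0.16 m and height (world z) of spatula_handle below 0.022 m); the robot touches nothing.
It fails at once if the plate is tilted by more than 0.17 rad (10 degrees) while it is on the pins (horizontal distance between plate_handle and mould_centre below 0.03 m and z of plate_handle in the frame of mould_centre below 0.08 m and angle between plate_handle's own z axis and vertical above 0.17 rad).
It fails at once if the plate is dropped or slammed down (faster than 0.35 m/s on the pins) (horizontal distance between plate_handle and mould_centre below 0.03 m and z of plate_handle in the frame of mould_centre below 0.08 m and linear speed of plate above 0.35 m/s).
It fails at once if a bystander is moved by more than 25 mm (distance of any of wash_bottle_mid, jar_blue_mid, jar_black_mid, tin_mid, timer_mid, beaker_mid from where it was at the start of the episode above 0.025 m).
It also fails if it takes over 72 s, if anything falls off the work surface, if the arm or the gripper's body presses on something with over 40 N, if the wrist force passes 120 N, or if a joint passes its speed limit or range.

ROBOT

A 6-joint arm with a two-finger parallel gripper is mounted at the origin on a cart in front of the work surface, level with it; the furniture and walls round the work are solid. World frame = base frame: x ahead of the robot, y to its left, z up, the work surface at z = 0. Lengths are in m, angles in rad, forces in N, time in s.
With the tool pointing down it reaches from about 0.3 to 0.85 m from the base axis. Payload 5.4 kg.
Tool frame: the origin (TCP) lies midway between the tips of the shut fingers; the grasp point (between the pads) lies 19 mm behind it (env.pinch_z is the distance from the TCP to the grasp point, in m); x points along the fingers, y is the direction in which the jaws open and shut, and the axes are right-handed (so a half turn about x gives the same grasp; the last joint's range is limited). The gripper opens to 85 mm and grips with 20 to 120 N. Pads are 22 mm wide; open, the fingers measure 114 mm over their backs; the gripper's body (76 mm by 85 mm) begins 54 mm behind the grasp point. The pads swing forward as they close: fully open they stand 13 mm farther back than shut.
Start: joints at [-1.351, 0.158, 1.597, -0, 1.386, -0.21], TCP at [0.24, -0.523, 0.231] pointing down, gripper open.
Joint ranges: [-2.91, 2.91], [-0.94, 2.29], [0.18, 2.7], [-1.29, 4.43], [0.17, 2.64], [-3, 3]. Speed limits (rad/s): [2.57, 2.57, 3.14, 3.14, 3.14, 3.14].

INTERFACE

Orientations are given as a unit quaternion [x, y, z, w].
In Python, from cell import env gives the robot as it stands.
- The arm moves only by the shell command python3 -m handwheel 'ROWS' [FORCE]. ROWS is JSON, a list of rows, each an object of numbers: "gripper": the gripper's target within -1 to 1 (fully open at 1, half-way at 0, shut at -1); "dx", "dy", "dz": the shift along the tool's x, y, z as a fraction of full scale; "turn": the turn about the tool's x as a fraction of full scale. A call has 1 to 8 rows; each row is the pose to reach, as a shift and turn from the pose measured when the call began, along the tool's axes at that moment, turning the shorter way round; what a row does not reach only later rows make up. Full scale, the value 1, is 100 cm for a shift and pi rad for a turn. A row lasts 1/12 s, in which the tool goes at most 41.7 mm and 7.16 degrees, less where a joint would pass 70% of its speed; a pose out of reach is approached as far as the arm can. A call with a number of a shift or a turn outside -1 to 1 is refused whole. A call with a gripper value outside its range is refused whole. The fingers move at their own pace and stop on an object; FORCE is the grip in N (left out, the last holds). Time passes only in rows, so rows that repeat a pose let the fingers close. It gives the time, the measured TCP pose, the force and the opening at its end, in the units of the state.
- env.get_state(): the state, without advancing time (a new reading comes with each control period).
- env.read_camera(name): name is "side" or "top"; returns a dict with "image" (480x640x3 uint8, red, green, blue), "camera_matrix" (3x3 intrinsics, pixels), "extrinsics" (4x4, takes a point from camera to world coordinates). Camera axes: x right, y up, looking along -z (the intrinsics and any distortion apply to the point x, -y, -z); pixel columns grow to the right and rows downward; lengths in m; the calibration is good to about 2 mm. A picture is of the moment at which its call begins. There is no depth.
- env.finish_job(): hands the job in, once; it reports no verdict.
Trained networks look in the newest picture that a camera, given by its name, has taken for a name from the list of things; names that differ only in an ending like _2 or _b are one class to them, and where a whole thing is asked for, a point or a joint stands for the part that bears it (a point fixed in the world has none). Each returns a list of dicts, best first, with "p" (0 to 1); they miss things now and then, are a little off and sometimes report something else, mostly with a low value. They report only what shows in the picture. A call takes as long as a camera call.
- env.boxes_of(label, camera): "bbox" ([centre column, centre row, width, height] in pixels, round what is visible of it).
- env.cut_out(label, camera): "mask" (480x640 bool, what is visible of it) and "bbox" ([centre column, centre row, width, height] in pixels, round what is visible of it).
The state is a dict: "time": time; "joints": joint angles; "qd": joint speeds; "effort": joint torques, N m; "ee_pos": TCP position; "tool_rot": TCP orientation; "wrist_force": force on the tool from outside, world axes, zero at the start; "wrist_torque": the same for the moment, N m; "finger_gap": opening from 0.0 (shut) to 1.0 (fully open).
Only numpy, scipy, OpenCV 4.12 (cv2) and the standard library are available. Lean on these libraries where they do the work, as an engineer would, in place of code of your own. Each camera call takes 0.05 s, during which the arm holds its last target.

## Working session

There is one attempt and no reset: what is moved stays moved. The work goes in short steps, Python scripts to look and compute and a shell command to move; the robot and the scene stay as the last step left them, time stands still between calls to the robot, and variables do not carry over. Pictures are saved under pics/ and viewed, and the job is handed in when it is done.

```bash
ls; mkdir -p pics; python3 - <<'E'
from cell import env
import cv2,numpy as np
print(env.get_state(), env.pinch_z)
for c in ("side","top"):
    r=env.read_camera(c); cv2.imwrite(f"pics/{c}0.png",r["image"][:,:,::-1])
    print(c,r["camera_matrix"],r["extrinsics"],[k for k in r])
    for l in ["mould","pin_a","clamp_grip","plate_handle","plate","rack","spatula_handle","tray_floor","wash_bottle_mid","jar_blue_mid","jar_black_mid","tin_mid","timer_mid","beaker_mid"]:
        print(l,[(round(d["p"],2),np.round(d["bbox"]).tolist()) for d in env.boxes_of(l,c)[:3]])
E
```

```text
pics
{'time': 0.0, 'joints': array([-1.35108434e+00,  1.59048591e-01,  1.59823955e+00,  3.76225808e-06,
        1.38622522e+00, -2.10129052e-01]), 'qd': array([ 0.00027851,  0.00171252, -0.00042268,  0.00077596,  0.00102161,
        0.00021174]), 'effort': array([ 9.86370687e-04, -3.96000659e+01, -3.31429374e+01, -1.80960842e-04,
        8.52939062e-03,  5.61678405e-06]), 'ee_pos': array([ 0.23944842, -0.52210034,  0.23031351]), 'tool_rot': array([-0.69083641, -0.15148327,  0.6908403 , -0.15012513]), 'wrist_force': array([-0.80421631, -0.00439255, -0.70899035]), 'wrist_torque': array([-0.04670509,  0.07111142, -0.01129914]), 'finger_gap': 0.9975356983613392} 0.0187
side [[478.7685827    0.         317.49552212]
 [  0.         478.7685827  240.6049432 ]
 [  0.           0.           1.        ]] [[-0.94486983  0.22964216 -0.23342125  0.31028288]
 [-0.3269418  -0.62207732  0.71142734  0.77810758]
 [ 0.01816764  0.7485214   0.66286172  0.81134447]
 [ 0.          0.          0.          1.        ]] ['image', 'camera_matrix', 'extrinsics']
mould [(0.75, [344.0, 256.0, 107.0, 82.0]), (0.2
[... 1341 characters left out ...]
.0, 42.0, 99.0])]
clamp_grip [(0.63, [346.0, 239.0, 30.0, 10.0])]
plate_handle [(0.98, [192.0, 296.0, 78.0, 45.0])]
plate [(0.64, [192.0, 295.0, 81.0, 45.0])]
rack [(0.62, [193.0, 294.0, 85.0, 60.0])]
spatula_handle [(0.95, [352.0, 297.0, 85.0, 22.0])]
tray_floor [(0.7, [393.0, 229.0, 24.0, 21.0]), (0.63, [461.0, 278.0, 138.0, 93.0])]
wash_bottle_mid [(0.6, [267.0, 197.0, 26.0, 27.0])]
jar_blue_mid [(0.94, [402.0, 186.0, 28.0, 30.0])]
jar_black_mid [(0.95, [393.0, 229.0, 25.0, 24.0]), (0.24, [267.0, 195.0, 29.0, 30.0])]
tin_mid [(0.69, [268.0, 330.0, 23.0, 29.0])]
timer_mid [(0.67, [390.0, 319.0, 28.0, 26.0])]
beaker_mid [(0.71, [322.0, 171.0, 30.0, 27.0]), (0.7, [337.0, 281.0, 42.0, 98.0])]
```

View pics/side0.png

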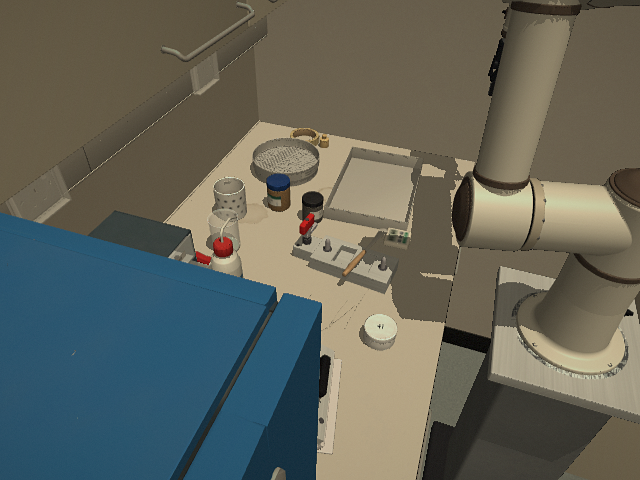

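View pics/top0.png

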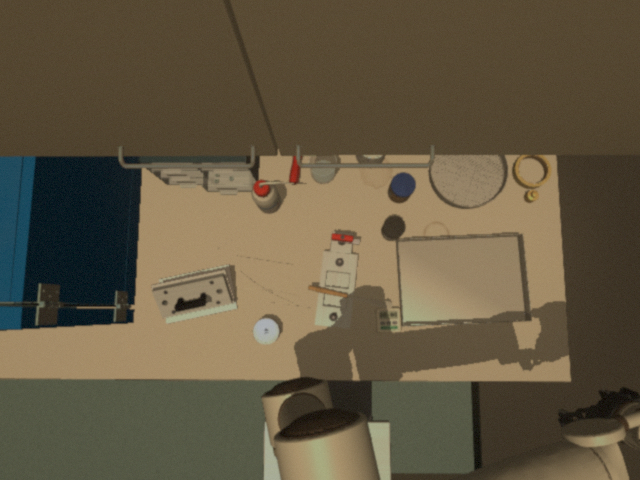

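```bash
python3 - <<'E'
import cv2
t=cv2.imread("pics/top0.png"); s=cv2.imread("pics/side0.png")
a=t[215:365,270:450]; cv2.imwrite("pics/t1.png",cv2.resize(a,None,fx=4.4,fy=4,interpolation=cv2.INTER_CUBIC)[:600,:800])
a=t[240:360,130:270]; cv2.imwrite("pics/t2.png",cv2.resize(a,None,fx=5,fy=5,interpolation=cv2.INTER_CUBIC))
a=s[190:310,270:420]; cv2.imwrite("pics/s1.png",cv2.resize(a,None,fx=5,fy=5,interpolation=cv2.INTER_CUBIC))
E
```

```text
(no output)
```

View pics/t1.png

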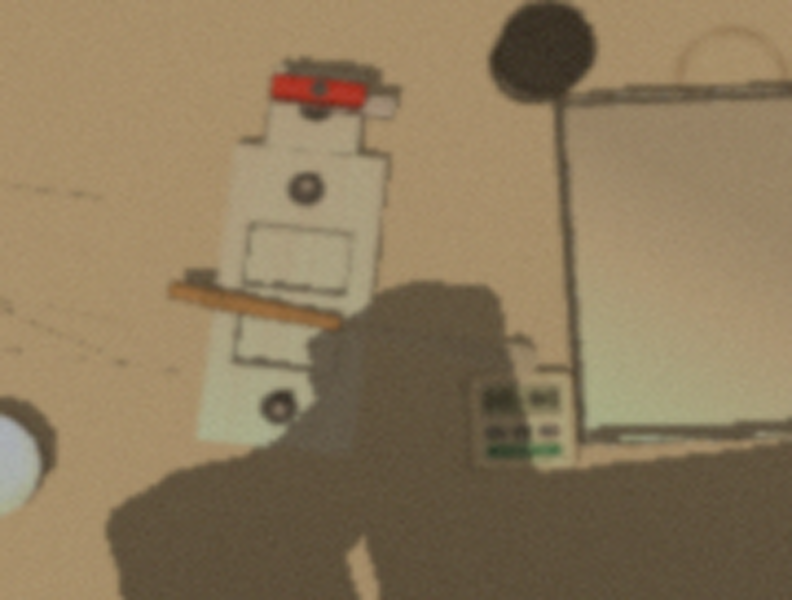

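View pics/t2.png

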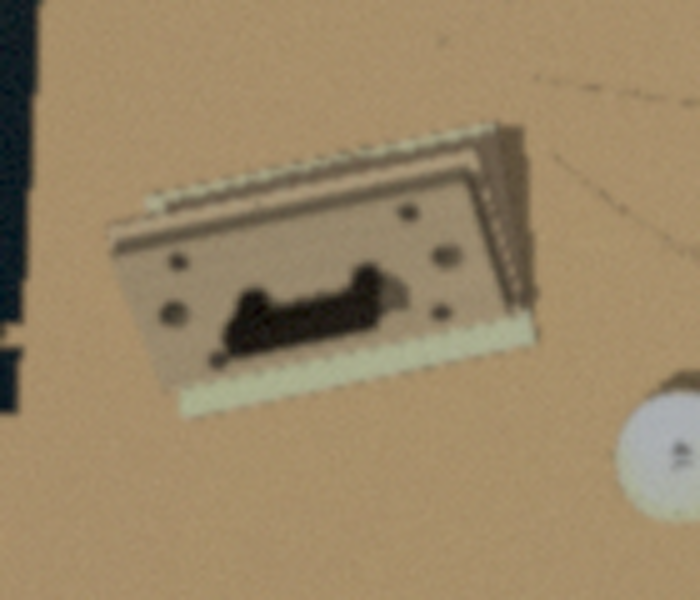

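View pics/s1.png

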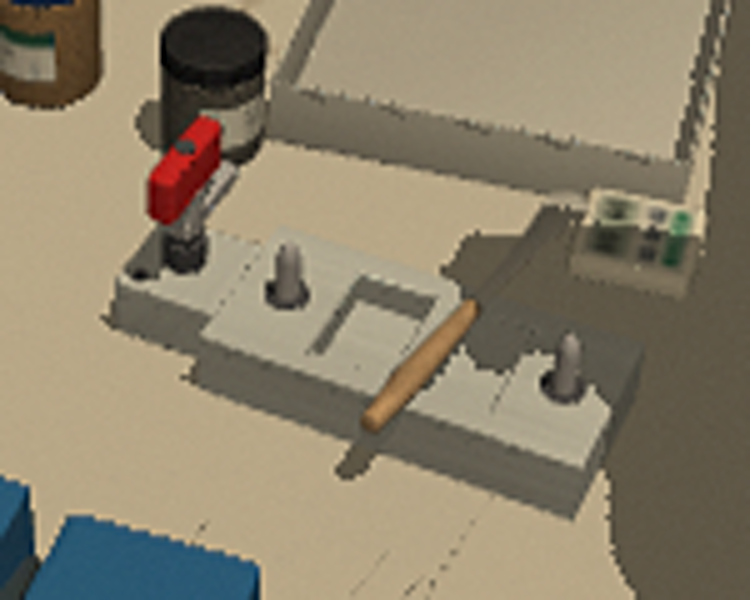

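The side view shows the clamp grip at about (308,225), the pins at (328,238) and (384,257), and the spatula handle at (365,251). In the top view the plate and rack are at about (192,296), the mould at (338,278), and the tray at (461,278). Next I fit the poses by projecting models into both views.

```bash
cat > h.py <<'E'
from cell import env
import cv2,numpy as np
from scipy.optimize import least_squares
from scipy.spatial.transform import Rotation as R
def cam(c):
    r=env.read_camera(c); return r["image"][:,:,::-1].copy(),r["camera_matrix"],r["extrinsics"]
def proj(P,K,E):
    P=np.atleast_2d(P); q=(P-E[:3,3])@E[:3,:3]; q=q*[1,-1,-1]
    u=q@K.T; return u[:,:2]/u[:,2:]
def ray(px,K,E,z):
    d=np.linalg.inv(K)@[px[0],px[1],1]; d=E[:3,:3]@(d*[1,-1,-1]); s=(z-E[2,3])/d[2]; return E[:3,3]+s*d
def pose(x,y,yaw): 
    return lambda P: np.atleast_2d(P)@np.array([[np.cos(yaw),np.sin(yaw),0],[-np.sin(yaw),np.cos(yaw),0],[0,0,1]])+[x,y,0]
def tool():
    s=env.get_state(); Rm=R.from_quat(s["tool_rot"]).as_matrix()
    return s,Rm
E
python3 - <<'E'
from h import *
s,Rm=tool(); print(np.round(Rm,3))
C={c:cam(c) for c in("top","side")}
T=lambda x,y:(270+x/4.4,215+y/4); S=lambda x,y:(270+x/5,190+y/5)
pts=[("top",T(306,187),(.07,0,.05)),("top",T(280,405),(-.07,0,.05)),("top",T(240,140),(.095,.045,.035)),("top",T(388,155),(.095,-.045,.035)),("top",T(198,438),(-.095,.045,.035)),
("side",S(289,243),(.07,0,.067)),("side",S(571,335),(-.07,0,.067)),("side",S(585,467),(-.095,.045,.035)),("side",S(645,345),(-.095,-.045,.035)),("side",S(203,333),(.095,.045,.035))]
def res(p):
    f=pose(*p); return np.concatenate([proj(f(m),*C[c][1:])[0]-np.array(px) for c,px,m in pts])
r=least_squares(res,[.3,-.03,-.1],loss="soft_l1"); print(r.x); print(np.round(r.fun.reshape(-1,2),1))
np.save("mould.npy",r.x); f=pose(*r.x)
# spatula ends
for n,p in(("butt",T(170,290)),("neck",T(340,323))): print(n,ray(p,*C["top"][1:],.0425), pose(0,0,-r.x[2])(ray(p,*C["top"][1:],.0425)-[*r.x[:2],0]))
# tray corners top image rim z .04
for p in((397,237),(522,235),(527,322),(400,326)): print("tray",ray(p,*C["top"][1:],.04))
img=C["top"][0]
for l in ["wash_bottle_mid","jar_blue_mid","jar_black_mid","tin_mid","timer_mid","beaker_mid"]:
    b=env.boxes_of(l,"top")[0]["bbox"]; print(l,ray(b[:2],*C["top"][1:],.06))
box=[(x,y,.035) for x,y in((-.095,-.045),(-.095,.045),(.095,.045),(.095,.028),(.15,.028),(.15,-.028),(.095,-.028),(.095,-.045))]
for c in C:
    im=cv2.resize(C[c][0],None,fx=4,fy=4,interpolation=cv2.INTER_CUBIC)
    q=lambda P:np.round((proj(f(P),*C[c][1:])+.5)*4).astype(int)
    cv2.polylines(im,[q(box)],True,(255,0,255),1)
    for x in(.07,-.07):
        a=q([(x,0,.035),(x,0,.067)]); cv2.line(im,tuple(a[0]),tuple(a[1]),(255,255,0),1)
    cc=q([(0,0,.035)])[0]; cv2.imwrite(f"pics/ov_{c}.png",im[cc[1]-300:cc[1]+300,cc[0]-400:cc[0]+400])
E
```

```text
[[-0.     0.417 -0.909]
 [ 0.    -0.909 -0.417]
 [-1.    -0.     0.   ]]
[ 0.48190117 -0.02614151 -0.11232696]
[[ 0.9 -0.2]
 [ 0.7  0.5]
 [-0.4  0.5]
 [ 0.6  0.7]
 [ 0.5  0.1]
 [-0.1  0.6]
 [-0.3  0.5]
 [-0.8  0.5]
 [-0.1 -0.1]
 [-0.9  0.9]]
butt [0.48569544 0.04697897 0.0425    ] [[-0.00442578  0.07308497  0.0425    ]]
neck [ 0.46507915 -0.05113204  0.0425    ] [[-0.01391479 -0.02671864  0.0425    ]]
tray [ 0.6160708  -0.17978355  0.04      ]
tray [ 0.62139882 -0.49972859  0.04      ]
tray [ 0.4009476  -0.50066483  0.04      ]
tray [ 0.38987975 -0.18332779  0.04      ]
wash_bottle_mid [0.71923021 0.152357   0.06      ]
jar_blue_mid [ 0.74330164 -0.19116969  0.06      ]
jar_black_mid [ 0.63204266 -0.17083212  0.06      ]
tin_mid [0.37601277 0.14728241 0.06      ]
timer_mid [ 0.40232511 -0.15213662  0.06      ]
beaker_mid [0.78665415 0.0087275  0.06      ]
```

View pics/ov_top.png

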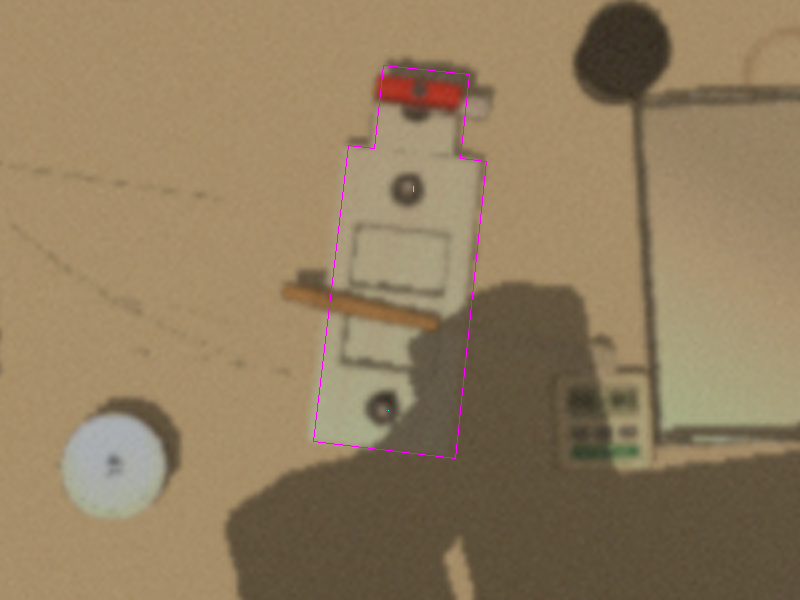

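View pics/ov_side.png

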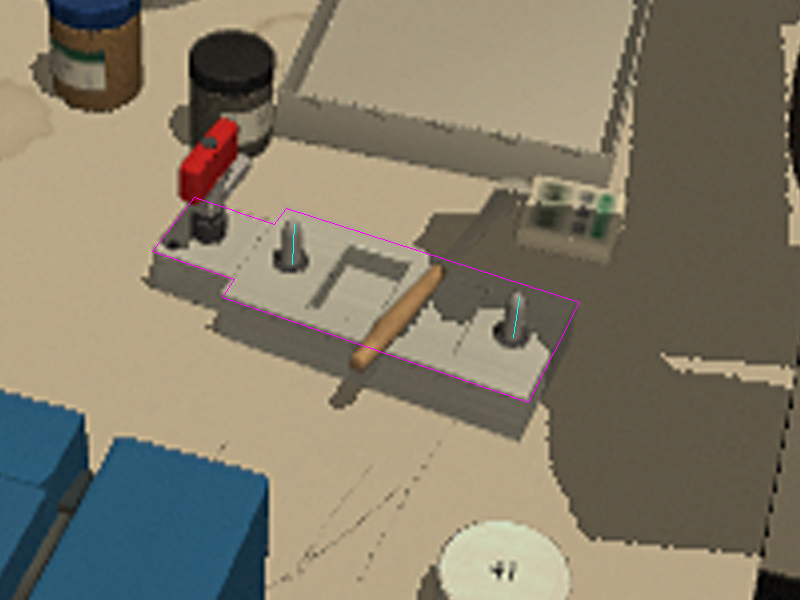

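```bash
python3 - <<'E'
from h import *
C={c:cam(c) for c in("top","side")}
im=cv2.resize(C["top"][0],None,fx=4,fy=4,interpolation=cv2.INTER_CUBIC)
# overlay coords of pics/ov_* : recover crop origin
f=pose(*np.load("mould.npy"))
def org(c): 
    cc=np.round((proj(f([(0,0,.035)]),*C[c][1:])[0]+.5)*4).astype(int); return cc-[400,300]
V=lambda c,x,y: tuple((org(c)+[x,y]+.5)/4-.5)
pts=[("top",(407,189),(.07,0,.05)),("top",(382,408),(-.07,0,.05)),("top",(348,144),(.095,.045,.035)),("top",(485,158),(.095,-.045,.035)),("top",(313,440),(-.095,.045,.035)),
("side",(291,220),(.07,0,.067)),("side",(517,292),(-.07,0,.067)),("side",(528,402),(-.095,.045,.035)),("side",(578,303),(-.095,-.045,.035)),("side",(221,297),(.095,.045,.035))]
def fit(cs):
    pp=[(c,V(c,*px),m) for c,px,m in pts if c in cs]
    def res(p):
        g=pose(*p); return np.concatenate([proj(g(m),*C[c][1:])[0]-np.array(px) for c,px,m in pp])
    r=least_squares(res,[.48,-.03,-.1],loss="soft_l1"); print(cs,np.round(r.x,4),np.round(r.fun.reshape(-1,2),1).tolist()); return r.x
fit(["top"]);fit(["side"]);m=fit(["top","side"]);np.save("mould2.npy",m)
# spatula ends
t=C["top"]
for p in((283,291),(438,325)):
    w=ray(V("top",*p),*t[1:],.0425); print(w)
# clamp bar from top ends z .106
for p in((377,87),(461,97)): print("clamp",ray(V("top",*p),*t[1:],.1))
# plate from t2: scale5 off 130,240
q=lambda x,y:((x+.5)/5-.5+130,(y+.5)/5-.5+240)
for n,p,z in(("handleL",(232,325),.09),("handleR",(378,290),.09),("holeL",(174,314),.065),("holeR",(446,256),.065)): print(n,ray(q(*p),*t[1:],z))
E
```

```text
['top'] [ 0.4825 -0.0248 -0.1142] [[0.9, -0.4], [0.9, 0.2], [-0.7, -0.1], [-0.2, 0.4], [-0.7, -0.1]]
['side'] [ 0.4825 -0.0268 -0.1094] [[0.4, 0.6], [0.2, 0.8], [-0.3, -0.3], [-0.2, -0.6], [-0.1, -0.3]]
['top', 'side'] [ 0.4824 -0.0257 -0.1101] [[1.2, -0.3], [1.4, 0.2], [-0.5, -0.0], [-0.0, 0.3], [-0.2, 0.0], [0.3, 0.9], [0.1, 1.2], [-0.4, -0.0], [-0.2, -0.3], [-0.2, 0.0]]
[0.48664353 0.04828726 0.0425    ]
[ 0.46539162 -0.05012616  0.0425    ]
clamp [ 0.60905981 -0.01137762  0.1       ]
clamp [ 0.60287003 -0.06293985  0.1       ]
handleL [0.4409434  0.36924776 0.09      ]
handleR [0.45816756 0.2980892  0.09      ]
holeL [0.44662792 0.40657324 0.065     ]
holeR [0.47585681 0.270933   0.065     ]
```

```bash
cat >> h.py <<'E'
def go(x,y,z,yaw):
    s,Rm=tool(); p=s["ee_pos"]; cur=np.arctan2(Rm[1,1],Rm[0,1])
    d=Rm.T@(np.array([x,y,z])-p); dy=(yaw-cur+np.pi)%(2*np.pi)-np.pi
    print("at",np.round(p,4),"yaw",round(cur,3),"t",round(s["time"],2),"j",np.round(s["joints"],2),"F",np.round(s["wrist_force"],1),"gap",round(s["finger_gap"],3),"vert",round(float(Rm[2,0]),4))
    print("dx %.4f dy %.4f dz %.4f turn %.4f"%(*d,-dy/np.pi))
E
python3 -c "
from h import *
go(.484,.036,.2,-.213)"
```

```text
at [ 0.2396 -0.5227  0.2313] yaw -1.141 t 2.0 j [-1.35  0.16  1.6   0.    1.39 -0.21] F [0.6 1.2 0.5] gap 1.004 vert -1.0
dx 0.0313 dy -0.4060 dz -0.4550 turn -0.2954
```

```bash
python3 -m handwheel '[{"dx":0.031,"dy":-0.406,"dz":-0.455,"turn":-0.295,"gripper":0.2},{"dx":0.031,"dy":-0.406,"dz":-0.455,"turn":-0.295,"gripper":0.2},{"dx":0.031,"dy":-0.406,"dz":-0.455,"turn":-0.295,"gripper":0.2},{"dx":0.031,"dy":-0.406,"dz":-0.455,"turn":-0.295,"gripper":0.2},{"dx":0.031,"dy":-0.406,"dz":-0.455,"turn":-0.295,"gripper":0.2},{"dx":0.031,"dy":-0.406,"dz":-0.455,"turn":-0.295,"gripper":0.2},{"dx":0.031,"dy":-0.406,"dz":-0.455,"turn":-0.295,"gripper":0.2},{"dx":0.031,"dy":-0.406,"dz":-0.455,"turn":-0.295,"gripper":0.2}]' 40
python3 -c "
from h import *
go(.484,.036,.15,-.213)"
```

```text
time: 2.67
ee_pos: [0.3734, -0.2159, 0.2145]
tool_rot: [0.55, 0.445, -0.549, 0.445]
wrist_force: [0.9, -0.2, -0.1]
finger_gap: 0.602
at [ 0.3734 -0.2159  0.2145] yaw -0.209 t 2.67 j [-0.81 -0.22  2.    0.    1.36 -0.6 ] F [ 0.9 -0.2 -0.1] gap 0.602 vert -1.0
dx 0.0645 dy 0.0558 dz -0.2694 turn 0.0012
```

```bash
python3 -m handwheel '[{"dx":0.0645,"dy":0.056,"dz":-0.269,"gripper":0.2},{"dx":0.0645,"dy":0.056,"dz":-0.269,"gripper":0.2},{"dx":0.0645,"dy":0.056,"dz":-0.269,"gripper":0.2},{"dx":0.0645,"dy":0.056,"dz":-0.269,"gripper":0.2},{"dx":0.0645,"dy":0.056,"dz":-0.269,"gripper":0.2},{"dx":0.0645,"dy":0.056,"dz":-0.269,"gripper":0.2},{"dx":0.0645,"dy":0.056,"dz":-0.269,"gripper":0.2},{"dx":0.0645,"dy":0.056,"dz":-0.269,"gripper":0.2}]'
python3 -c "
from h import *
C=cam('top');cv2.imwrite('pics/t3.png',cv2.resize(C[0][190:370,230:470],None,fx=3.3,fy=3.3,interpolation=cv2.INTER_CUBIC))
C=cam('side');cv2.imwrite('pics/s3.png',cv2.resize(C[0][190:310,270:420],None,fx=5,fy=5,interpolation=cv2.INTER_CUBIC))
go(.484,.036,.032,-.213)"
```

```text
at [ 0.3745 -0.2127  0.214 ] yaw -0.206 t 2.77 j [-0.8  -0.22  2.    0.    1.36 -0.59] F [-0.8 -0.9  0.3] gap 0.601 vert -1.0
dx 0.1826 dy 0.0564 dz -0.2654 turn 0.0023invalid input
```

View pics/t3.png

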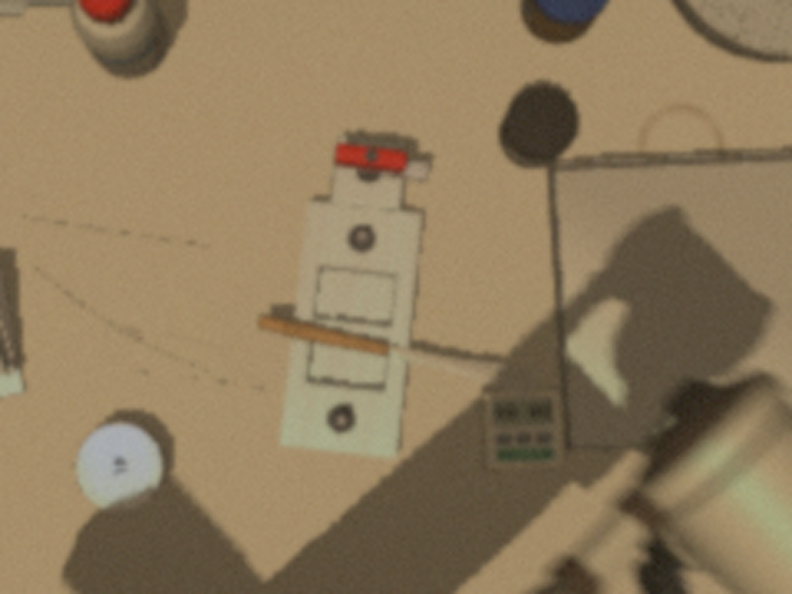

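View pics/s3.png

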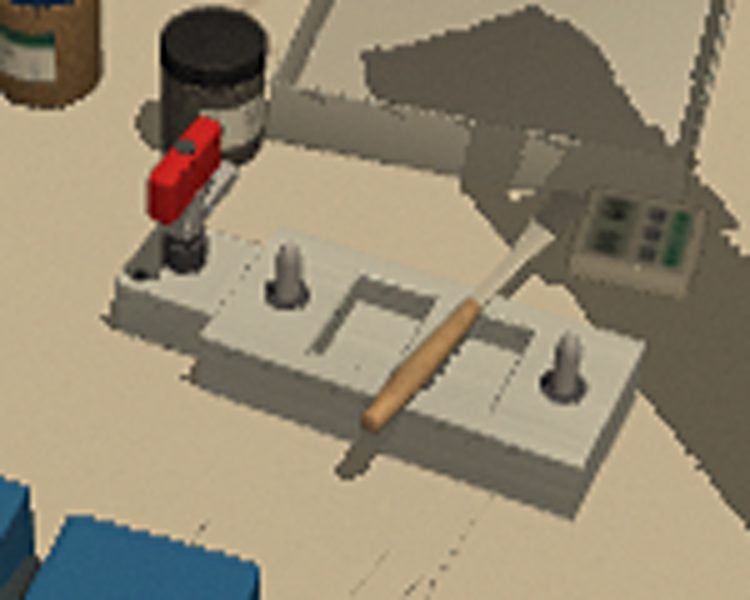

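The view is now clear. The mould is unobstructed, with the spatula butt at t3 (262,322) overhanging it. The move was refused, probably because a key was missing, so I repeat it with every key filled in.

```bash
python3 -m handwheel '[{"dx":0.065,"dy":0.056,"dz":-0.265,"turn":0.002,"gripper":0.2},{"dx":0.065,"dy":0.056,"dz":-0.265,"turn":0.002,"gripper":0.2},{"dx":0.065,"dy":0.056,"dz":-0.265,"turn":0.002,"gripper":0.2},{"dx":0.065,"dy":0.056,"dz":-0.265,"turn":0.002,"gripper":0.2},{"dx":0.065,"dy":0.056,"dz":-0.265,"turn":0.002,"gripper":0.2},{"dx":0.065,"dy":0.056,"dz":-0.265,"turn":0.002,"gripper":0.2},{"dx":0.065,"dy":0.056,"dz":-0.265,"turn":0.002,"gripper":0.2},{"dx":0.065,"dy":0.056,"dz":-0.265,"turn":0.002,"gripper":0.2}]'
python3 -c "
from h import *
go(.484,.036,.032,-.213)"
```

```text
time: 3.43
ee_pos: [0.4839, 0.0394, 0.148]
tool_rot: [0.55, 0.447, -0.549, 0.444]
wrist_force: [-0.3, 0.4, -0.6]
finger_gap: 0.603
at [0.4839 0.0394 0.148 ] yaw -0.208 t 3.43 j [-0.17  0.01  1.93  0.    1.21  0.04] F [-0.3  0.4 -0.6] gap 0.603 vert -1.0
dx 0.1160 dy 0.0011 dz 0.0038 turn 0.0015
```

```bash
python3 -m handwheel '[{"dx":0.04,"dy":0.001,"dz":0.004,"turn":0.001,"gripper":0.2},{"dx":0.08,"dy":0.001,"dz":0.004,"turn":0.001,"gripper":0.2},{"dx":0.1,"dy":0.001,"dz":0.004,"turn":0.001,"gripper":0.0},{"dx":0.115,"dy":0.001,"dz":0.004,"turn":0.001,"gripper":-0.2},{"dx":0.115,"dy":0.001,"dz":0.004,"turn":0.001,"gripper":-1},{"dx":0.115,"dy":0.001,"dz":0.004,"turn":0.001,"gripper":-1},{"dx":0.115,"dy":0.001,"dz":0.004,"turn":0.001,"gripper":-1},{"dx":0.115,"dy":0.001,"dz":0.004,"turn":0.001,"gripper":-1}]' 60
python3 -c "
from h import *
go(.484,.036,.032,-.213)"
```

```text
time: 4.1
ee_pos: [0.4854, 0.0352, 0.0346]
tool_rot: [0.551, 0.445, -0.549, 0.444]
wrist_force: [0.0, -0.4, -0.9]
finger_gap: 0.15
at [0.4854 0.0352 0.0346] yaw -0.212 t 4.1 j [-0.18  0.19  1.99  0.    0.96  0.03] F [ 0.  -0.4 -0.9] gap 0.15 vert -1.0
dx 0.0026 dy -0.0015 dz -0.0005 turn 0.0004
```

```bash
python3 -m handwheel '[{"dx":0,"dy":0,"dz":0,"turn":0,"gripper":-1},{"dx":0,"dy":0,"dz":0,"turn":0,"gripper":-1},{"dx":-0.02,"dy":0,"dz":0,"turn":0,"gripper":-1},{"dx":-0.04,"dy":0,"dz":0,"turn":0,"gripper":-1},{"dx":-0.06,"dy":0,"dz":0,"turn":0,"gripper":-1},{"dx":-0.09,"dy":0,"dz":0,"turn":0,"gripper":-1},{"dx":-0.12,"dy":0,"dz":0,"turn":0,"gripper":-1},{"dx":-0.12,"dy":0,"dz":0,"turn":0,"gripper":-1}]' 
python3 -c "
from h import *
C=cam('top');cv2.imwrite('pics/t4.png',cv2.resize(C[0][190:370,230:470],None,fx=3.3,fy=3.3,interpolation=cv2.INTER_CUBIC))
C=cam('side');cv2.imwrite('pics/s4.png',cv2.resize(C[0][150:310,260:420],None,fx=3.7,fy=3.7,interpolation=cv2.INTER_CUBIC))
go(.484,.036,.032,-.213)"
```

```text
time: 4.77
ee_pos: [0.4895, 0.0341, 0.1617]
tool_rot: [0.554, 0.442, -0.546, 0.447]
wrist_force: [1.2, -0.0, -0.0]
finger_gap: 0.148
at [0.4865 0.0345 0.1566] yaw -0.212 t 4.87 j [-0.18 -0.    1.92  0.    1.22  0.03] F [-0.7  0.5 -1.4] gap 0.15 vert -1.0
dx 0.1245 dy -0.0034 dz -0.0004 turn 0.0004
```

View pics/s4.png

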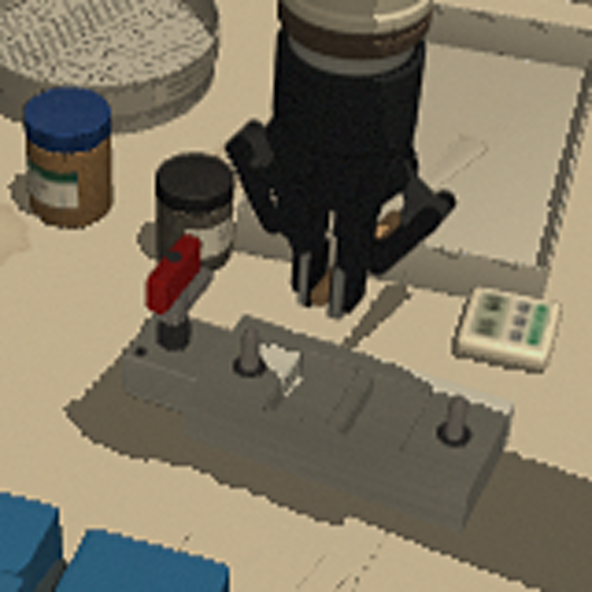

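The spatula is held level in the fingers (side view s4 around (325,285), with the blade at (470,150)). I carry it over the tray.

```bash
python3 -c "
from h import *
go(.49,-.25,.12,0)"
```

```text
at [0.4865 0.0345 0.1566] yaw -0.212 t 4.87 j [-0.18 -0.    1.92  0.    1.22  0.03] F [-0.7  0.5 -1.4] gap 0.15 vert -1.0
dx 0.0357 dy 0.0631 dz 0.2776 turn -0.0674
```

```bash
python3 -m handwheel '[{"dx":0.0,"dy":0.007,"dz":0.03,"turn":-0.0674,"gripper":-1},{"dx":0.0,"dy":0.016,"dz":0.07,"turn":-0.0674,"gripper":-1},{"dx":0.0,"dy":0.025,"dz":0.11,"turn":-0.0674,"gripper":-1},{"dx":0.0,"dy":0.034,"dz":0.15,"turn":-0.0674,"gripper":-1},{"dx":0.01,"dy":0.043,"dz":0.19,"turn":-0.0674,"gripper":-1},{"dx":0.02,"dy":0.052,"dz":0.23,"turn":-0.0674,"gripper":-1},{"dx":0.036,"dy":0.063,"dz":0.265,"turn":-0.0674,"gripper":-1},{"dx":0.036,"dy":0.063,"dz":0.278,"turn":-0.0674,"gripper":-1}]'
python3 -c "
from h import *
C=cam('side');cv2.imwrite('pics/s5.png',cv2.resize(C[0][110:310,260:440],None,fx=3,fy=3,interpolation=cv2.INTER_CUBIC))
C=cam('top');cv2.imwrite('pics/t5.png',cv2.resize(C[0][190:370,330:570],None,fx=3.3,fy=3.3,interpolation=cv2.INTER_CUBIC))
go(.49,-.25,.010,0)"
```

```text
time: 5.53
ee_pos: [0.4875, -0.2535, 0.1153]
tool_rot: [0.503, 0.5, -0.499, 0.498]
wrist_force: [0.3, 0.5, -0.6]
finger_gap: 0.15
at [ 0.4882 -0.2516  0.1175] yaw -0.004 t 5.63 j [-0.7   0.21  1.78  0.01  1.16 -0.7 ] F [ 0.2  0.4 -0.2] gap 0.147 vert -1.0
dx 0.1075 dy 0.0015 dz -0.0011 turn -0.0011
```

View pics/t5.png

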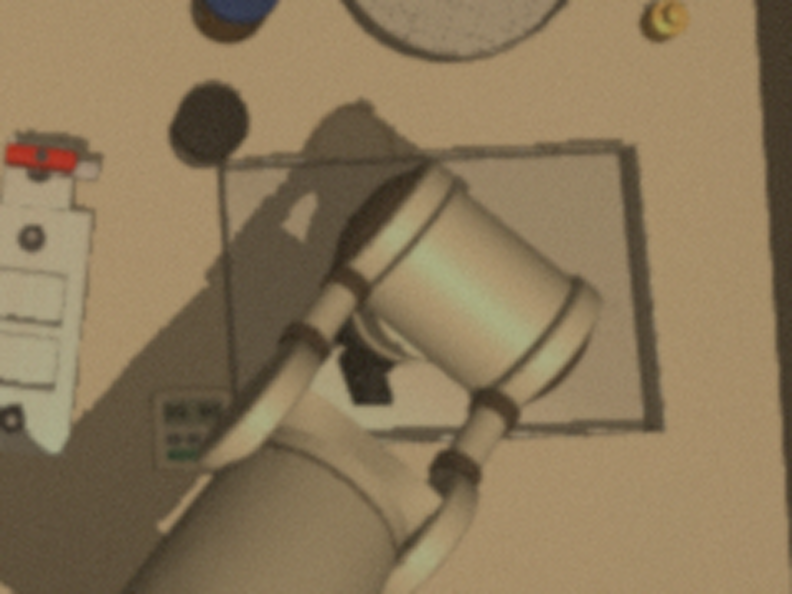

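View pics/s5.png

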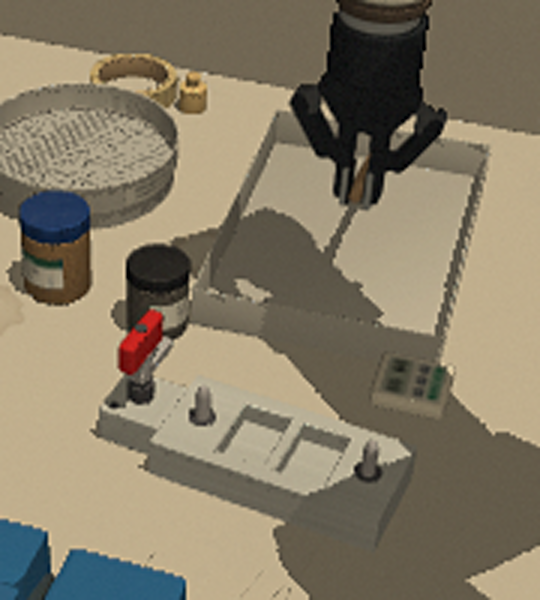

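```bash
python3 -m handwheel '[{"dx":0.035,"dy":0.001,"dz":0,"turn":0,"gripper":-1},{"dx":0.07,"dy":0.001,"dz":0,"turn":0,"gripper":-1},{"dx":0.09,"dy":0.001,"dz":0,"turn":0,"gripper":-1},{"dx":0.105,"dy":0.001,"dz":0,"turn":0,"gripper":-1},{"dx":0.106,"dy":0.001,"dz":0,"turn":0,"gripper":-1},{"dx":0.106,"dy":0.001,"dz":0,"turn":0,"gripper":-0.4},{"dx":0.106,"dy":0.001,"dz":0,"turn":0,"gripper":0},{"dx":0.106,"dy":0.001,"dz":0,"turn":0,"gripper":0}]'
python3 -c "
from h import *
C=cam('side');cv2.imwrite('pics/s6.png',cv2.resize(C[0][110:310,260:440],None,fx=3,fy=3,interpolation=cv2.INTER_CUBIC))
go(.49,-.25,.2,0)"
```

```text
time: 6.3
ee_pos: [0.4907, -0.2514, 0.0133]
tool_rot: [0.503, 0.499, -0.499, 0.5]
wrist_force: [0.3, 0.0, 0.3]
finger_gap: 0.503
at [ 0.4906 -0.2516  0.0132] yaw -0.003 t 6.35 j [-0.7   0.37  1.81  0.01  0.95 -0.7 ] F [ 0.   0.1 -0.7] gap 0.501 vert -1.0
dx -0.1868 dy 0.0004 dz -0.0022 turn -0.0010
```

View pics/s6.png

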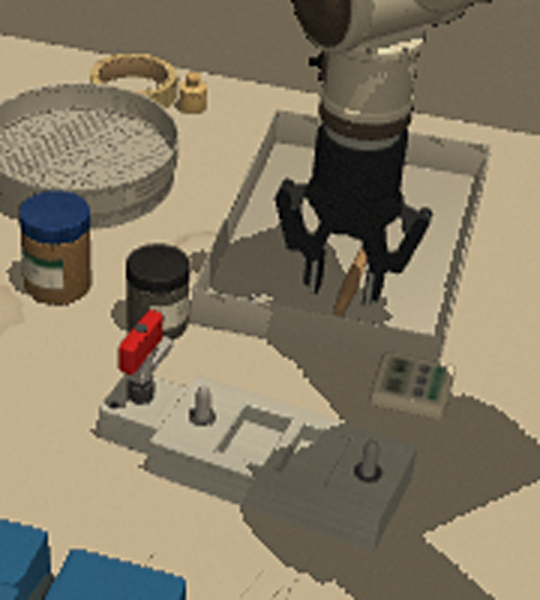

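The spatula lies in the tray (s6 around (350,285)) and the fingers are open. I lift off and travel towards the rack.

```bash
python3 -m handwheel '[{"dx":-0.04,"dy":0,"dz":0,"turn":0,"gripper":0},{"dx":-0.08,"dy":0,"dz":0,"turn":0,"gripper":0},{"dx":-0.12,"dy":0,"dz":0,"turn":0,"gripper":0},{"dx":-0.16,"dy":0,"dz":0,"turn":0,"gripper":0},{"dx":-0.21,"dy":0,"dz":-0.04,"turn":0,"gripper":0},{"dx":-0.23,"dy":0,"dz":-0.09,"turn":0,"gripper":0},{"dx":-0.23,"dy":-0.01,"dz":-0.13,"turn":-0.02,"gripper":0},{"dx":-0.23,"dy":-0.02,"dz":-0.17,"turn":-0.04,"gripper":0}]'
python3 -c "
from h import *
for c in('top','side'): 
  C=cam(c);cv2.imwrite('pics/%s7.png'%c,C[0])
go(.45,.20,.24,.21)"
```

```text
time: 7.02
ee_pos: [0.4769, -0.1091, 0.2451]
tool_rot: [0.471, 0.527, -0.465, 0.533]
wrist_force: [1.3, 0.0, 0.2]
finger_gap: 0.504
at [ 0.4755 -0.1053  0.2435] yaw 0.129 t 7.12 j [-0.47 -0.09  1.83  0.01  1.4  -0.6 ] F [-0.3 -0.6 -0.8] gap 0.498 vert -1.0
dx 0.0043 dy 0.0140 dz -0.3060 turn -0.0257
```

View pics/top7.png

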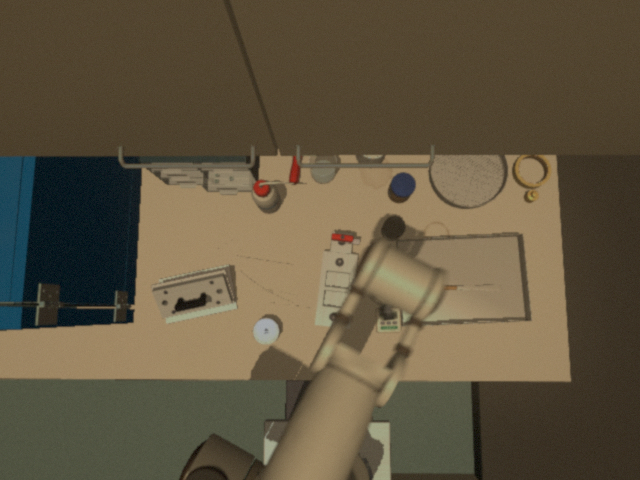

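View pics/side7.png

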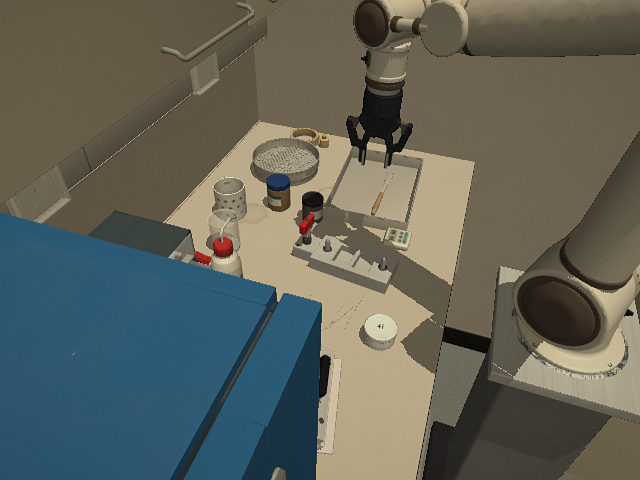

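The spatula lies flat in the tray: top view handle about (450,287), side view (380,195). Before reaching for the rack I check how tall the blue cabinet beside it is.

```bash
python3 - <<'E'
from h import *
S=cam('side')
T=cam('top')
cv2.imwrite('pics/t8.png',cv2.resize(T[0][140:400,0:270],None,fx=2.9,fy=2.2))
for px in((275,290),(320,303),(318,340)):
  for z in(.0,.1,.2,.3,.4,.5,.6):
    w=ray(px,*S[1:],z); print(px,z,np.round(w,3),np.round(proj(w,*T[1:])))
E
```

```text
(275, 290) 0.0 [0.631 0.102 0.   ] [[289. 234.]]
(275, 290) 0.1 [0.592 0.185 0.1  ] [[252. 243.]]
(275, 290) 0.2 [0.552 0.269 0.2  ] [[207. 254.]]
(275, 290) 0.3 [0.513 0.352 0.3  ] [[154. 268.]]
(275, 290) 0.4 [0.473 0.435 0.4  ] [[ 88. 285.]]
(275, 290) 0.5 [0.434 0.519 0.5  ] [[  5. 306.]]
(275, 290) 0.6 [0.394 0.602 0.6  ] [[-103.  333.]]
(320, 303) 0.0 [ 0.522  0.104 -0.   ] [[288. 274.]]
(320, 303) 0.1 [0.496 0.187 0.1  ] [[250. 282.]]
(320, 303) 0.2 [0.47 0.27 0.2 ] [[205. 291.]]
(320, 303) 0.3 [0.444 0.353 0.3  ] [[151. 302.]]
(320, 303) 0.4 [0.418 0.436 0.4  ] [[ 85. 315.]]
(320, 303) 0.5 [0.392 0.519 0.5  ] [[  2. 332.]]
(320, 303) 0.6 [0.365 0.602 0.6  ] [[-106.  353.]]
(318, 340) 0.0 [0.493 0.2   0.   ] [[251. 285.]]
(318, 340) 0.1 [0.471 0.272 0.1  ] [[215. 292.]]
(318, 340) 0.2 [0.448 0.343 0.2  ] [[172. 301.]]
(318, 340) 0.3 [0.426 0.414 0.3  ] [[121. 311.]]
(318, 340) 0.4 [0.403 0.485 0.4  ] [[ 58. 323.]]
(318, 340) 0.5 [0.381 0.556 0.5  ] [[-21. 339.]]
(318, 340) 0.6 [0.358 0.628 0.6  ] [[-124.  359.]]
```

View pics/t8.png

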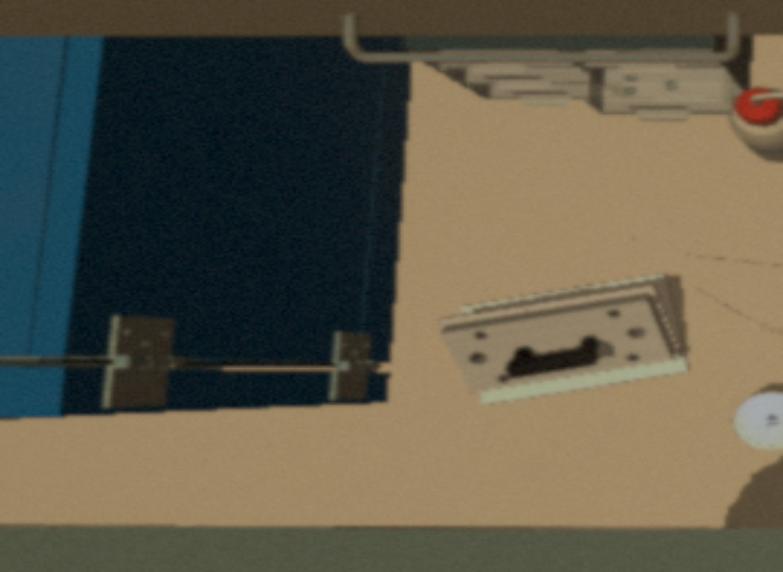

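```bash
python3 - <<'E'
from h import *
S=cv2.imread('pics/side7.png');T=cv2.imread('pics/top7.png')
cv2.imwrite('pics/s9.png',cv2.resize(S[340:460,290:370],None,fx=5,fy=5,interpolation=cv2.INTER_CUBIC))
cv2.imwrite('pics/t9.png',cv2.resize(T[255:335,140:250],None,fx=7,fy=7,interpolation=cv2.INTER_CUBIC))
E
```

```text
(no output)
```

View pics/s9.png

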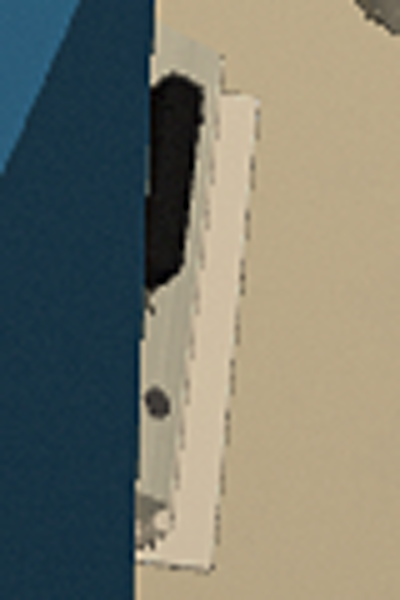

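View pics/t9.png

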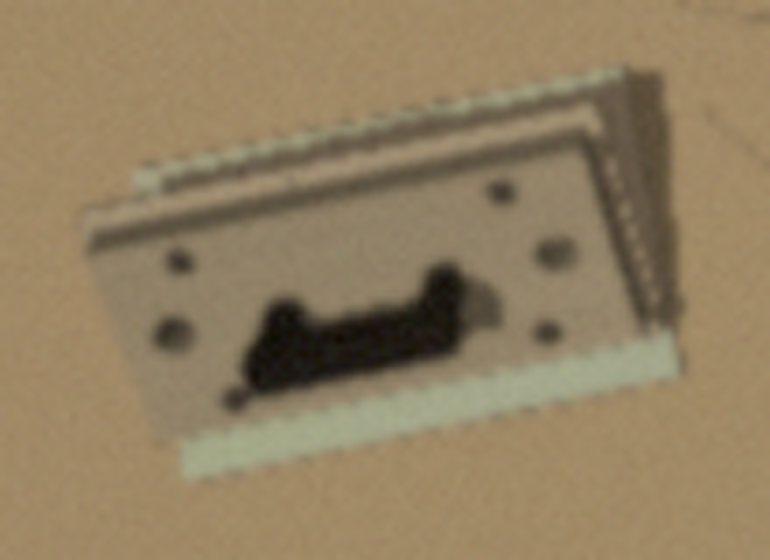

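```bash
cat > pf.py <<'E'
from h import *
def plateR(psi,t=.6):
    u=np.array([np.cos(psi),np.sin(psi),0]);Z=np.array([0,0,1.]);c,s=np.cos(t),np.sin(t)
    return np.stack([np.cross(u,Z),c*u+s*Z,-s*u+c*Z],1)
E
python3 - <<'E'
from pf import *
C={c:cam(c) for c in("top","side")}
T=lambda x,y:((x+.5)/7-.5+140,(y+.5)/7-.5+255); S=lambda x,y:((x+.5)/5-.5+290,(y+.5)/5-.5+340)
pts=[("top",T(88,250),(-.09,.04,.018)),("top",T(588,140),(.09,.04,.018)),("top",T(82,213),(-.09,.04,0)),("top",T(600,108),(.09,.04,0)),("top",T(158,440),(-.09,-.04,.018)),
("top",T(173,333),(-.07,0,.018)),("top",T(556,253),(.07,0,.018)),("top",T(250,392),(-.038,-.008,.062)),("top",T(458,350),(.038,-.008,.062)),
("side",S(203,90),(.038,-.008,.062)),("side",S(183,268),(-.038,-.008,.062))]
def fit(cs,x0=[.45,.33,.05,.21]):
    pp=[p for p in pts if p[0] in cs]
    def res(p):
        M=plateR(p[3]);return np.concatenate([proj(M@np.array(m)+p[:3],*C[c][1:])[0]-px for c,px,m in pp])
    r=least_squares(res,x0,loss="soft_l1"); M=plateR(r.x[3])
    print(cs,np.round(r.x,4),"handle",np.round(M@[0,0,.052]+r.x[:3],4),np.round(r.fun.reshape(-1,2),1).tolist())
    return r.x
fit(["top"]);p=fit(["top","side"]);np.save("plate.npy",p)
go(.45,.33,.2,p[3])
E
```

```text
['top'] [0.4729 0.3354 0.0652 0.2126] handle [0.4442 0.3292 0.1081] [[-1.2, -0.4], [-0.1, -0.2], [1.2, 1.1], [-1.3, 0.8], [-0.4, -0.9], [0.1, -0.5], [0.9, -0.9], [-0.2, 1.0], [1.2, 0.3]]
['top', 'side'] [0.473  0.3399 0.05   0.213 ] handle [0.4443 0.3337 0.0929] [[-0.8, -0.2], [-0.6, 0.2], [1.6, 1.3], [-1.8, 1.3], [-0.1, -1.0], [0.3, -0.4], [0.5, -0.7], [-0.0, 0.9], [0.9, 0.3], [-0.1, -2.0], [-0.7, 0.8]]
at [ 0.4757 -0.1104  0.2413] yaw 0.122 t 7.32 j [-0.48 -0.08  1.82  0.01  1.4  -0.6 ] F [-0.3 -0.4 -1.1] gap 0.498 vert -1.0
dx 0.0424 dy 0.0277 dz -0.4401 turn -0.0291
```

```bash
python3 - <<'E'
from pf import *
t=cam("top"); s=cam("side")
T=lambda x,y:((x+.5)/7-.5+140,(y+.5)/7-.5+255); S=lambda x,y:((x+.5)/5-.5+290,(y+.5)/5-.5+340)
a=ray(T(135,172),*t[1:],.075);b=ray(T(630,68),*t[1:],.075); print("back",a,b,np.linalg.norm(a-b),np.arctan2(a[0]-b[0],b[1]-a[1]))
for z in(0,.01,.02):
    c=ray(T(185,480),*t[1:],z);d=ray(T(683,375),*t[1:],z);print("front",z,c,d,np.linalg.norm(c-d))
    print("sidefront",ray(S(213,570),*s[1:],z),ray(S(260,97),*s[1:],z))
p=np.load("plate.npy");u=np.array([np.cos(p[3]),np.sin(p[3])]);m=(a+b)[:2]/2
dist=(m-p[:2])@u;print("dist",dist,"z under",.075-.684*dist, "depth",[(m-((ray(T(185,480),*t[1:],z)+ray(T(683,375),*t[1:],z))[:2]/2))@u for z in(0,.01,.02)])
E
```

```text
back [0.50407542 0.41983499 0.075     ] [0.5415636  0.24372061 0.075     ] 0.1800600983255948 -2.931860266507605
front 0 [0.39382239 0.42193255 0.        ] [0.43332679 0.23613703 0.        ] 0.18994886631247077
sidefront [0.39362419 0.41558638 0.        ] [0.43390431 0.22825137 0.        ]
front 0.01 [0.39407123 0.41857895 0.01      ] [0.43326965 0.23422251 0.01      ] 0.18847762381718788
sidefront [0.39259699 0.42005453 0.01      ] [0.43238065 0.23502847 0.01      ]
front 0.02 [0.39432007 0.41522535 0.02      ] [0.43321251 0.23230798 0.02      ] 0.18700638132190495
sidefront [0.39156979 0.42452269 0.02      ] [0.43085699 0.24180557 0.02      ]
dist 0.04699259646542387 z under 0.04285706401765007 depth [np.float64(0.10735538924551491), np.float64(0.10781860093041053), np.float64(0.10828181261530614)]
```

```bash
python3 - <<'E'
from pf import *
C={c:cam(c) for c in("top","side")}
T=lambda x,y:((x+.5)/7-.5+140,(y+.5)/7-.5+255)
pts=[(T(88,250),(-.09,.04,.018)),(T(588,140),(.09,.04,.018)),(T(82,213),(-.09,.04,0)),(T(600,108),(.09,.04,0)),(T(158,440),(-.09,-.04,.018)),
(T(173,333),(-.07,0,.018)),(T(556,253),(.07,0,.018)),(T(250,392),(-.038,-.008,.062)),(T(458,350),(.038,-.008,.062))]
outs=[]
for z in(.035,.043,.05):
    def res(q):
        M=plateR(q[2]);o=np.array([q[0],q[1],z]);return np.concatenate([proj(M@np.array(m)+o,*C["top"][1:])[0]-px for px,m in pts])
    r=least_squares(res,[.47,.34,.21],loss="soft_l1");print(z,r.x,r.cost); M=plateR(r.x[2]);o=np.array([r.x[0],r.x[1],z])
    im=cv2.resize(C["side"][0][340:460,290:370],None,fx=5,fy=5,interpolation=cv2.INTER_CUBIC)
    q=lambda P:np.round((proj(np.array(P)@M.T+o,*C["side"][1:])-[290,340]+.5)*5-.5).astype(np.int32)
    def box(x0,x1,y0,y1,z0,z1,col):
        for zz in(z0,z1): cv2.polylines(im,[q([(x0,y0,zz),(x1,y0,zz),(x1,y1,zz),(x0,y1,zz)])],True,col,1)
    box(-.09,.09,-.04,.04,0,.018,(255,0,255)); box(-.038,.038,-.008,.008,.042,.062,(0,255,255))
    a=np.linspace(0,6.3,20); 
    for x in(-.07,.07): cv2.polylines(im,[q(np.stack([x+.0075*np.cos(a),.0075*np.sin(a),0*a+.018],1))],True,(0,0,255),1)
    outs.append(im[:,100:300])
cv2.imwrite("pics/s10.png",np.hstack(outs))
E
```

```text
0.035 [0.47392303 0.34448957 0.21215345] 6.3733503401576135
0.043 [0.47365867 0.34205826 0.21211681] 5.702483533255756
0.05 [0.47341906 0.3399405  0.21219228] 5.2751336294127
```

View pics/s10.png

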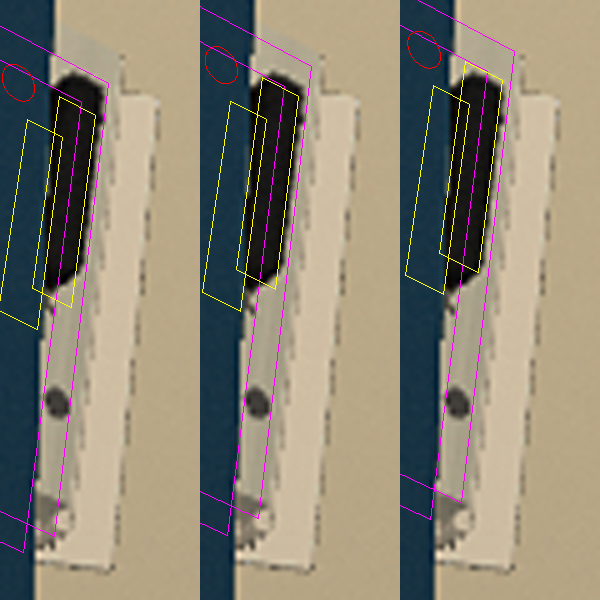

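```bash
python3 -m handwheel '[{"dx":0,"dy":0.026,"dz":-0.44,"turn":-0.0285,"gripper":0},{"dx":0,"dy":0.026,"dz":-0.44,"turn":-0.0285,"gripper":0},{"dx":0,"dy":0.026,"dz":-0.44,"turn":-0.0285,"gripper":0},{"dx":0,"dy":0.026,"dz":-0.44,"turn":-0.0285,"gripper":0},{"dx":0,"dy":0.026,"dz":-0.44,"turn":-0.0285,"gripper":0},{"dx":0,"dy":0.026,"dz":-0.44,"turn":-0.0285,"gripper":0},{"dx":0,"dy":0.026,"dz":-0.44,"turn":-0.0285,"gripper":0},{"dx":0,"dy":0.026,"dz":-0.44,"turn":-0.0285,"gripper":0}]' 20
python3 -c "
from pf import *
go(.4435,.336,.15,.212)"
```

```text
time: 8.18
ee_pos: [0.4548, 0.2246, 0.2418]
tool_rot: [0.447, 0.549, -0.443, 0.55]
wrist_force: [2.0, -0.7, -0.1]
finger_gap: 0.5
at [0.4548 0.2246 0.2418] yaw 0.209 t 8.18 j [ 0.22 -0.03  1.78  0.    1.39  0.01] F [ 2.  -0.7 -0.1] gap 0.5 vert -1.0
dx 0.0921 dy 0.0116 dz -0.1110 turn -0.0009
```

```bash
python3 -m handwheel '[{"dx":0.02,"dy":0.0116,"dz":-0.06,"turn":-0.001,"gripper":0},{"dx":0.05,"dy":0.0116,"dz":-0.1,"turn":-0.001,"gripper":0},{"dx":0.08,"dy":0.0116,"dz":-0.111,"turn":-0.001,"gripper":0},{"dx":0.092,"dy":0.0116,"dz":-0.111,"turn":-0.001,"gripper":0},{"dx":0.092,"dy":0.0116,"dz":-0.111,"turn":-0.001,"gripper":0},{"dx":0.092,"dy":0.0116,"dz":-0.111,"turn":-0.001,"gripper":0}]' 20
python3 -c "
from pf import *
C=cam('side');cv2.imwrite('pics/s11.png',cv2.resize(C[0][300:460,270:390],None,fx=3.7,fy=3.7,interpolation=cv2.INTER_CUBIC))
C=cam('top');cv2.imwrite('pics/t11.png',cv2.resize(C[0][240:340,130:260],None,fx=6,fy=6,interpolation=cv2.INTER_CUBIC))
go(.4435,.336,.071,.212)"
```

```text
time: 8.68
ee_pos: [0.4426, 0.3352, 0.1485]
tool_rot: [0.445, 0.55, -0.443, 0.55]
wrist_force: [0.5, -0.1, 0.9]
finger_gap: 0.499
at [0.445  0.3353 0.1518] yaw 0.211 t 8.78 j [0.43 0.18 1.74 0.   1.22 0.22] F [ 1.2 -0.2  0.9] gap 0.502 vert -1.0
dx 0.0808 dy -0.0020 dz -0.0008 turn -0.0003
```

View pics/t11.png

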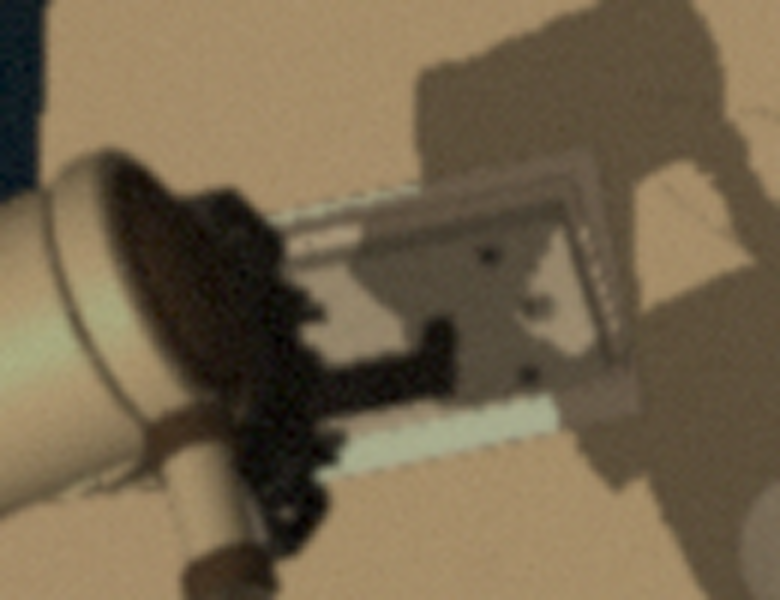

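View pics/s11.png

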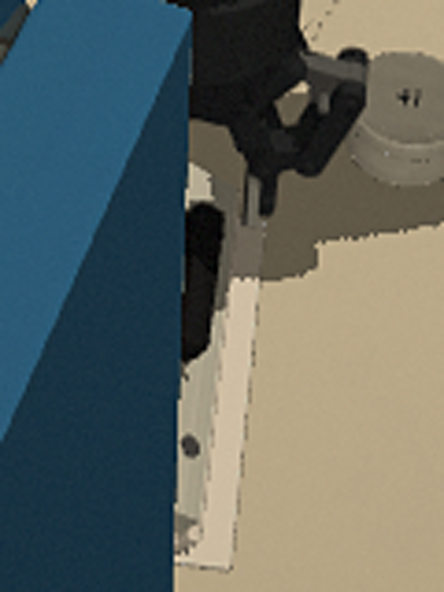

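Top view t11 shows the wrist over the bar's left half, with the bar's right post at (440,345). The side view shows the robot-side finger just clear of the bar. I descend and close with a light grip.

```bash
python3 -m handwheel '[{"dx":0.035,"dy":-0.002,"dz":0,"turn":0,"gripper":0},{"dx":0.055,"dy":-0.002,"dz":0,"turn":0,"gripper":0},{"dx":0.07,"dy":-0.002,"dz":0,"turn":0,"gripper":0},{"dx":0.081,"dy":-0.002,"dz":0,"turn":0,"gripper":0},{"dx":0.081,"dy":-0.002,"dz":0,"turn":0,"gripper":0}]' 20
python3 -c "
from pf import *
C=cam('side');cv2.imwrite('pics/s12.png',cv2.resize(C[0][300:460,270:390],None,fx=3.7,fy=3.7,interpolation=cv2.INTER_CUBIC))
go(.4435,.336,.071,.212)"
```

```text
time: 9.2
ee_pos: [0.4439, 0.3341, 0.0703]
tool_rot: [0.447, 0.549, -0.443, 0.55]
wrist_force: [-0.3, 0.1, -0.8]
finger_gap: 0.498
at [0.4445 0.3347 0.0715] yaw 0.21 t 9.25 j [0.43 0.28 1.79 0.   1.06 0.22] F [0.1 0.  0.1] gap 0.503 vert -1.0
dx 0.0005 dy -0.0007 dz -0.0015 turn -0.0008
```

View pics/s12.png

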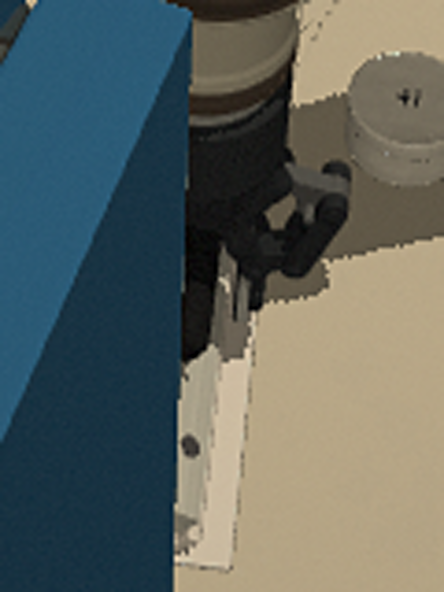

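```bash
python3 -m handwheel '[{"dx":0,"dy":0,"dz":0,"turn":0,"gripper":-0.3},{"dx":0,"dy":0,"dz":0,"turn":0,"gripper":-0.5},{"dx":0,"dy":0,"dz":0,"turn":0,"gripper":-0.7},{"dx":0,"dy":0,"dz":0,"turn":0,"gripper":-1},{"dx":0,"dy":0,"dz":0,"turn":0,"gripper":-1}]' 20
python3 -c "
from pf import *
go(.4435,.336,.071,.212)"
```

```text
time: 9.67
ee_pos: [0.4419, 0.334, 0.073]
tool_rot: [0.446, 0.55, -0.444, 0.55]
wrist_force: [-13.4, -4.7, 11.8]
finger_gap: 0.27
at [0.4419 0.334  0.073 ] yaw 0.21 t 9.67 j [0.43 0.28 1.79 0.   1.07 0.22] F [-13.4  -4.7  11.8] gap 0.27 vert -1.0
dx 0.0020 dy 0.0020 dz -0.0017 turn -0.0006
```

```bash
python3 -m handwheel '[{"dx":-0.003,"dy":-0.002,"dz":0,"turn":0,"gripper":-1},{"dx":-0.006,"dy":-0.002,"dz":0,"turn":0,"gripper":-1},{"dx":-0.01,"dy":-0.002,"dz":0,"turn":0,"gripper":-1},{"dx":-0.015,"dy":-0.002,"dz":0,"turn":0,"gripper":-1},{"dx":-0.02,"dy":-0.002,"dz":0,"turn":0,"gripper":-1},{"dx":-0.025,"dy":-0.002,"dz":0,"turn":0,"gripper":-1}]' 30
python3 -c "
from pf import *
C=cam('side');cv2.imwrite('pics/s13.png',cv2.resize(C[0][300:460,270:390],None,fx=3.7,fy=3.7,interpolation=cv2.INTER_CUBIC))
go(.4435,.336,.071,.212)"
```

```text
time: 10.17
ee_pos: [0.4402, 0.3335, 0.0987]
tool_rot: [0.446, 0.55, -0.444, 0.55]
wrist_force: [0.5, 1.0, -3.9]
finger_gap: 0.26
at [0.4409 0.3339 0.0998] yaw 0.21 t 10.22 j [0.43 0.24 1.78 0.   1.12 0.22] F [ 0.8 -0.2 -2.8] gap 0.264 vert -1.0
dx 0.0288 dy 0.0029 dz -0.0015 turn -0.0006
```

View pics/s13.png

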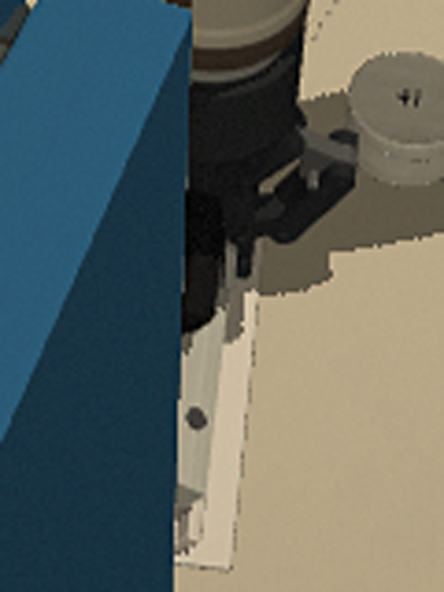

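The plate is off the rack (weight about 4 N) but still tilted in the grip. I lift clear, then squeeze hard to align it.

```bash
python3 -m handwheel '[{"dx":-0.02,"dy":0,"dz":0,"turn":0,"gripper":-1},{"dx":-0.04,"dy":0,"dz":0,"turn":0,"gripper":-1},{"dx":-0.06,"dy":0,"dz":0,"turn":0,"gripper":-1},{"dx":-0.08,"dy":0,"dz":0,"turn":0,"gripper":-1},{"dx":-0.08,"dy":0,"dz":0,"turn":0,"gripper":-1},{"dx":-0.08,"dy":0,"dz":0,"turn":0,"gripper":-1}]' 60
python3 -c "
from h import *
go(.4435,.336,.071,.212)"
python3 -m handwheel '[{"dx":0,"dy":0,"dz":0,"turn":0,"gripper":-1},{"dx":0,"dy":0,"dz":0,"turn":0,"gripper":-1},{"dx":0,"dy":0,"dz":0,"turn":0,"gripper":-1},{"dx":0,"dy":0,"dz":0,"turn":0,"gripper":-1}]' 120
python3 -c "
from pf import *
C=cam('side');cv2.imwrite('pics/s14.png',cv2.resize(C[0][240:460,250:410],None,fx=2.7,fy=2.7,interpolation=cv2.INTER_CUBIC))
C=cam('top');cv2.imwrite('pics/t14.png',cv2.resize(C[0][240:340,130:260],None,fx=6,fy=6,interpolation=cv2.INTER_CUBIC))
go(.4435,.336,.071,.212)"
```

```text
time: 10.72
ee_pos: [0.4414, 0.334, 0.1807]
tool_rot: [0.447, 0.549, -0.442, 0.55]
wrist_force: [-0.9, -0.3, -4.2]
finger_gap: 0.243
at [0.4414 0.334  0.1807] yaw 0.21 t 10.72 j [0.43 0.14 1.72 0.   1.27 0.22] F [-0.9 -0.3 -4.2] gap 0.243 vert -1.0
dx 0.1098 dy 0.0017 dz -0.0012 turn -0.0006
time: 11.05
ee_pos: [0.4408, 0.3337, 0.1794]
tool_rot: [0.447, 0.549, -0.443, 0.55]
wrist_force: [-0.3, 0.4, -4.9]
finger_gap: 0.216
at [0.4411 0.3338 0.18  ] yaw 0.21 t 11.15 j [0.43 0.14 1.72 0.   1.27 0.22] F [ 0.1 -0.  -3.4] gap 0.216 vert -1.0
dx 0.1090 dy 0.0022 dz -0.0013 turn -0.0006
```

View pics/s14.png

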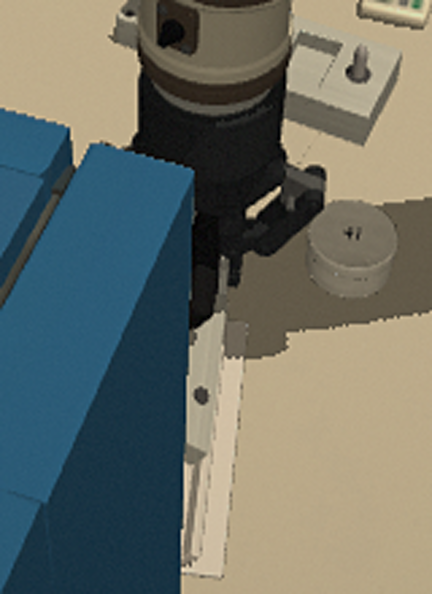

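View pics/t14.png

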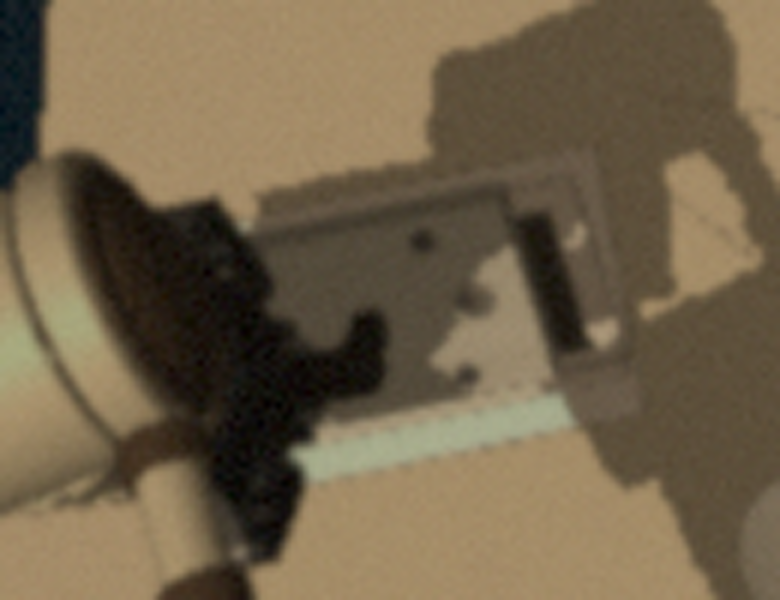

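The plate still leans about 0.24 rad in the fingers, judging by the gap of 0.216. I will set it down flat on the free bench area between mould and rack, then regrasp it square.

```bash
python3 -c "
from h import *
C=cam('top')
for l,z in (('wash_bottle_mid',.1),('tin_mid',.03)):
  b=env.boxes_of(l,'top')[0];print(l,b['p'],b['bbox'],ray(b['bbox'][:2],*C[1:],z))
C=cam('side')
for l,z in (('wash_bottle_mid',.1),('tin_mid',.03)):
  b=env.boxes_of(l,'side')
  if b: b=b[0];print(l,b['p'],b['bbox'],ray(b['bbox'][:2],*C[1:],z))
go(.525,.13,.18,1.46)"
```

```text
wash_bottle_mid 0.7 [268.1, 196.9, 36.3, 30.9] [0.70791552 0.14701497 0.1       ]
tin_mid 0.96 [267.5, 330.4, 26.3, 30.5] [0.3772991  0.15144185 0.03      ]
wash_bottle_mid 0.86 [229.2, 253.3, 29.7, 49.0] [0.72667012 0.12008135 0.1       ]
tin_mid 0.87 [380.6, 331.4, 32.8, 37.0] [0.37389895 0.15827798 0.03      ]
at [0.4414 0.334  0.1807] yaw 0.21 t 11.45 j [0.43 0.14 1.72 0.   1.27 0.22] F [ 0.5  0.2 -3.8] gap 0.217 vert -1.0
dx 0.0004 dy 0.0392 dz 0.2169 turn -0.3979
```

```bash
python3 -m handwheel '[{"dx":-0.01,"dy":0.005,"dz":0.025,"turn":-0.03,"gripper":-1},{"dx":-0.01,"dy":0.01,"dz":0.055,"turn":-0.065,"gripper":-1},{"dx":-0.01,"dy":0.017,"dz":0.09,"turn":-0.1,"gripper":-1},{"dx":-0.01,"dy":0.023,"dz":0.125,"turn":-0.135,"gripper":-1},{"dx":-0.01,"dy":0.029,"dz":0.16,"turn":-0.17,"gripper":-1},{"dx":-0.01,"dy":0.035,"dz":0.19,"turn":-0.205,"gripper":-1},{"dx":0,"dy":0.039,"dz":0.21,"turn":-0.24,"gripper":-1},{"dx":0,"dy":0.039,"dz":0.217,"turn":-0.27,"gripper":-1}]'
python3 -c "
from h import *
go(.525,.13,.1,1.46)"
```

```text
time: 12.12
ee_pos: [0.5256, 0.1267, 0.1793]
tool_rot: [0.18, 0.683, -0.177, 0.686]
wrist_force: [-0.3, 0.8, -4.5]
finger_gap: 0.215
at [0.5256 0.1267 0.1793] yaw 1.06 t 12.12 j [ 0.01  0.11  1.76  0.    1.27 -1.05] F [-0.3  0.8 -4.5] gap 0.215 vert -1.0
dx 0.0793 dy 0.0022 dz -0.0024 turn -0.1272
```

```bash
python3 -m handwheel '[{"dx":0,"dy":0,"dz":0,"turn":-0.035,"gripper":-1},{"dx":0.01,"dy":0,"dz":0,"turn":-0.07,"gripper":-1},{"dx":0.03,"dy":0,"dz":0,"turn":-0.105,"gripper":-1},{"dx":0.05,"dy":0.002,"dz":-0.002,"turn":-0.127,"gripper":-1},{"dx":0.07,"dy":0.002,"dz":-0.002,"turn":-0.127,"gripper":-1},{"dx":0.08,"dy":0.002,"dz":-0.002,"turn":-0.127,"gripper":-1},{"dx":0.08,"dy":0.002,"dz":-0.002,"turn":-0.127,"gripper":-1}]'
python3 -c "
from pf import *
C=cam('side');cv2.imwrite('pics/s15.png',cv2.resize(C[0][200:350,270:420],None,fx=4,fy=4,interpolation=cv2.INTER_CUBIC))
C=cam('top');cv2.imwrite('pics/t15.png',cv2.resize(C[0][190:350,220:380],None,fx=3.7,fy=3.7,interpolation=cv2.INTER_CUBIC))
go(.525,.13,.05,1.46)"
```

```text
time: 12.7
ee_pos: [0.5231, 0.1295, 0.0966]
tool_rot: [0.04, 0.706, -0.039, 0.706]
wrist_force: [-0.9, -0.0, -4.5]
finger_gap: 0.22
at [0.5256 0.1296 0.0998] yaw 1.459 t 12.8 j [ 0.02  0.21  1.81  0.    1.11 -1.44] F [-0.2 -1.  -2.8] gap 0.221 vert -1.0
dx 0.0498 dy 0.0002 dz -0.0010 turn -0.0003
```

View pics/s15.png

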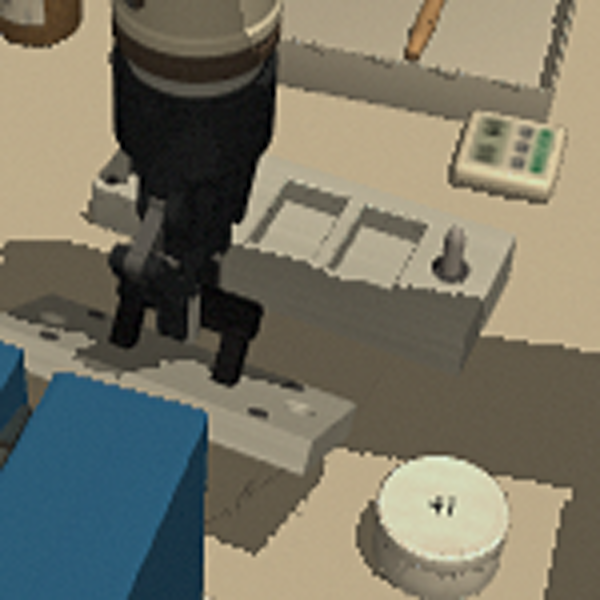

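View pics/t15.png

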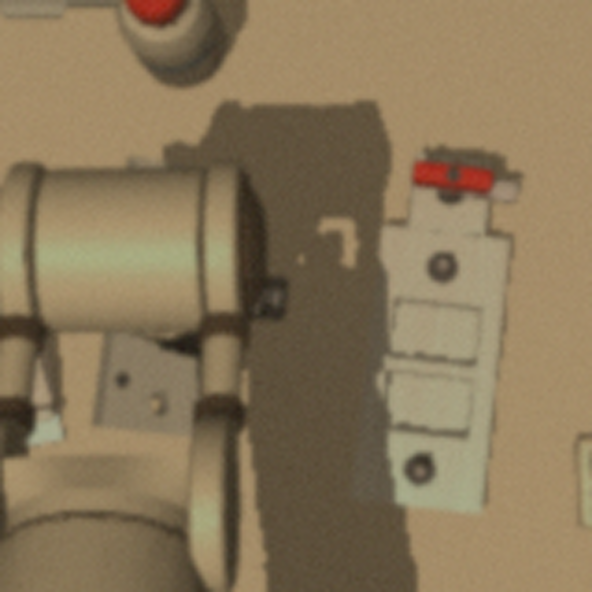

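```bash
python3 -m handwheel '[{"dx":0.02,"dy":0,"dz":0,"turn":0,"gripper":-1},{"dx":0.035,"dy":0,"dz":0,"turn":0,"gripper":-1},{"dx":0.045,"dy":0,"dz":0,"turn":0,"gripper":-1},{"dx":0.05,"dy":0,"dz":0,"turn":0,"gripper":-1},{"dx":0.053,"dy":0,"dz":0,"turn":0,"gripper":-1},{"dx":0.056,"dy":0,"dz":0,"turn":0,"gripper":-1}]' 25
python3 -c "
from h import *
go(.525,.13,.04,1.46)"
```

```text
time: 13.3
ee_pos: [0.5267, 0.1308, 0.0495]
tool_rot: [0.041, 0.705, -0.038, 0.708]
wrist_force: [-27.1, 3.3, 55.0]
finger_gap: 0.215
at [0.5267 0.1308 0.0495] yaw 1.46 t 13.3 j [ 0.02  0.29  1.83  0.    1.01 -1.44] F [-27.1   3.3  55. ] gap 0.215 vert -1.0
dx 0.0095 dy -0.0010 dz -0.0017 turn -0.0000
```

```bash
python3 -m handwheel '[{"dx":-0.003,"dy":0,"dz":0,"turn":0,"gripper":-1},{"dx":-0.003,"dy":0,"dz":0,"turn":0,"gripper":-0.5},{"dx":-0.003,"dy":0,"dz":0,"turn":0,"gripper":-0.4},{"dx":-0.003,"dy":0,"dz":0,"turn":0,"gripper":-0.2},{"dx":-0.003,"dy":0,"dz":0,"turn":0,"gripper":-0.1},{"dx":-0.003,"dy":0,"dz":0,"turn":0,"gripper":-0.1}]' 25
python3 -c "
from h import *
C=cam('side');cv2.imwrite('pics/s16.png',cv2.resize(C[0][200:350,270:420],None,fx=4,fy=4,interpolation=cv2.INTER_CUBIC))
go(.525,.13,.04,1.46)"
```

```text
time: 13.8
ee_pos: [0.5275, 0.1309, 0.0528]
tool_rot: [0.041, 0.704, -0.038, 0.708]
wrist_force: [0.8, 1.9, 0.3]
finger_gap: 0.452
at [0.5275 0.1309 0.0528] yaw 1.46 t 13.85 j [ 0.02  0.29  1.83  0.    1.02 -1.44] F [1.  2.2 0.7] gap 0.453 vert -1.0
dx 0.0128 dy -0.0012 dz -0.0024 turn -0.0001
```

View pics/s16.png

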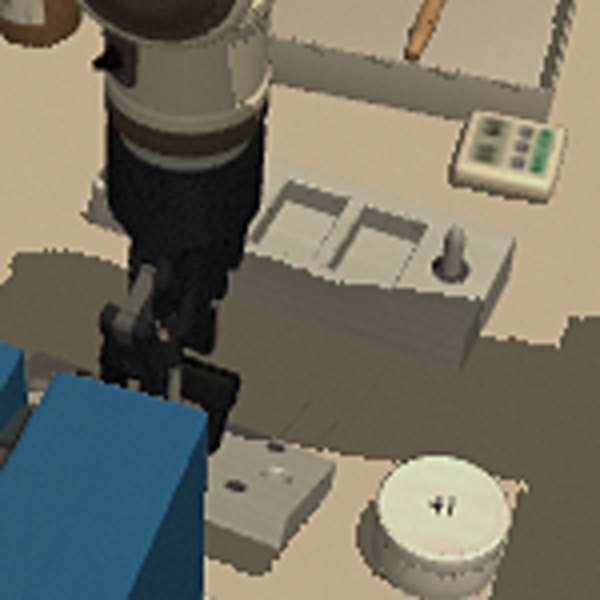

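```bash
python3 -m handwheel '[{"dx":0,"dy":0,"dz":0,"turn":0,"gripper":0.1},{"dx":0,"dy":0,"dz":0,"turn":0,"gripper":0.3},{"dx":-0.01,"dy":0,"dz":0,"turn":0,"gripper":0.3},{"dx":-0.02,"dy":0,"dz":0,"turn":0,"gripper":0.3},{"dx":-0.04,"dy":0,"dz":0,"turn":0,"gripper":0.3},{"dx":-0.06,"dy":0,"dz":0,"turn":0,"gripper":0.3}]' 25
python3 -c "
from h import *
C=cam('side');cv2.imwrite('pics/s17.png',cv2.resize(C[0][200:350,270:420],None,fx=4,fy=4,interpolation=cv2.INTER_CUBIC))
C=cam('top');cv2.imwrite('pics/t17.png',cv2.resize(C[0][190:350,220:380],None,fx=3.7,fy=3.7,interpolation=cv2.INTER_CUBIC))
go(.525,.13,.04,1.46)"
```

```text
time: 14.35
ee_pos: [0.5267, 0.1302, 0.1141]
tool_rot: [0.041, 0.704, -0.038, 0.708]
wrist_force: [0.5, 0.2, -0.7]
finger_gap: 0.652
at [0.5303 0.1304 0.1178] yaw 1.46 t 14.45 j [ 0.02  0.19  1.8   0.    1.14 -1.44] F [-0.2 -0.3  0.1] gap 0.654 vert -0.9999
dx 0.0777 dy -0.0014 dz -0.0063 turn -0.0001
```

View pics/s17.png

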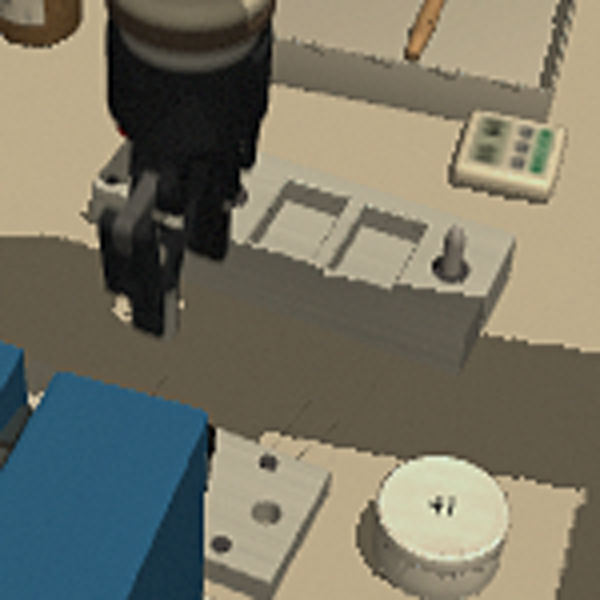

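View pics/t17.png

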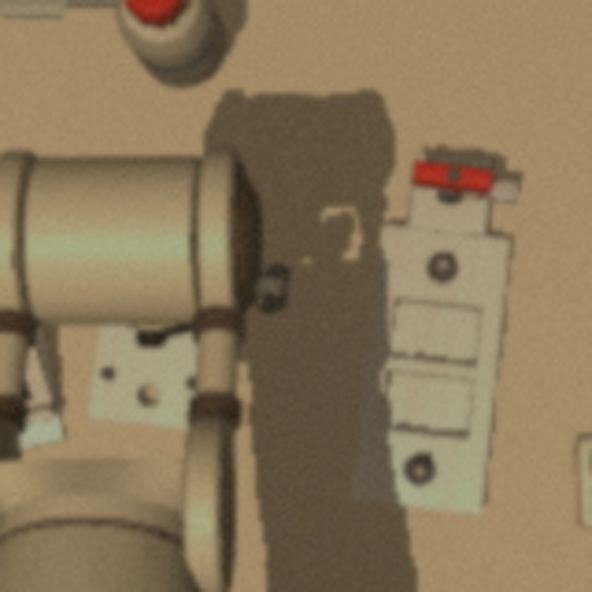

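The plate now lies flat on the bench. I move the arm aside to measure it.

```bash
python3 -m handwheel '[{"dx":-0.04,"dy":0,"dz":0,"turn":0,"gripper":0.3},{"dx":-0.08,"dy":-0.02,"dz":0,"turn":0,"gripper":0.3},{"dx":-0.1,"dy":-0.06,"dz":0,"turn":0,"gripper":0.3},{"dx":-0.1,"dy":-0.1,"dz":0,"turn":0,"gripper":0.3},{"dx":-0.1,"dy":-0.14,"dz":0,"turn":0,"gripper":0.1},{"dx":-0.1,"dy":-0.18,"dz":0,"turn":0,"gripper":-0.1},{"dx":-0.1,"dy":-0.22,"dz":0,"turn":0,"gripper":-0.1}]' 25
python3 -c "
from h import *
C=cam('side');cv2.imwrite('pics/s18.png',cv2.resize(C[0][200:350,270:420],None,fx=4,fy=4,interpolation=cv2.INTER_CUBIC))
C=cam('top');cv2.imwrite('pics/t18.png',cv2.resize(C[0][210:330,210:330],None,fx=5,fy=5,interpolation=cv2.INTER_CUBIC))
go(.525,.13,.04,1.46)"
```

```text
time: 15.03
ee_pos: [0.5038, -0.0903, 0.217]
tool_rot: [0.04, 0.701, -0.038, 0.711]
wrist_force: [0.7, -0.0, -0.6]
finger_gap: 0.454
at [ 0.5037 -0.0939  0.2168] yaw 1.453 t 15.13 j [-0.42 -0.    1.8   0.01  1.33 -1.88] F [ 1.   0.7 -0.2] gap 0.45 vert -0.9999
dx 0.1773 dy 0.2244 dz -0.0077 turn -0.0024
```

View pics/t18.png

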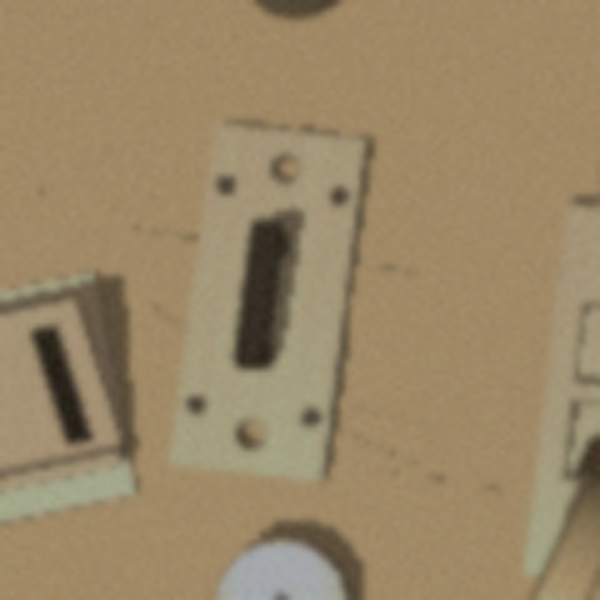

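View pics/s18.png

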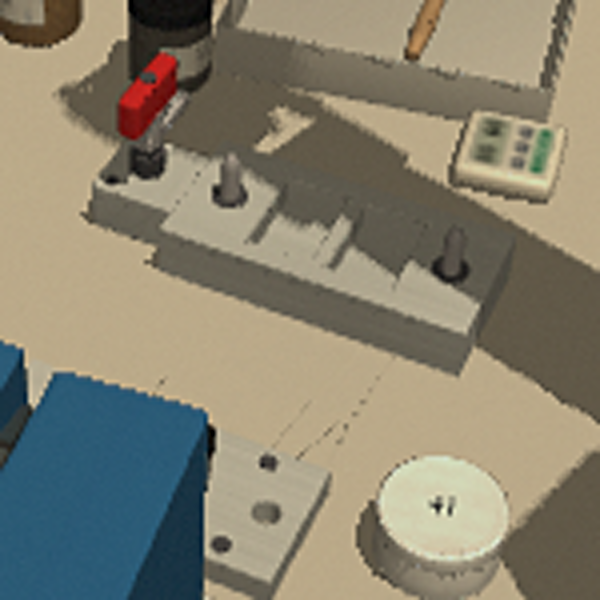

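```bash
python3 - <<'E'
from h import *
C=cam("top"); S=cam("side")
V=lambda x,y:np.array([(x+.5)/5-.5+210,(y+.5)/5-.5+210]);W=lambda x,y:np.array([(x+.5)/4-.5+270,(y+.5)/4-.5+200])
pts=[(C,V(286,167),(.07,0,.018)),(C,V(252,432),(-.07,0,.018)),(C,V(222,122),(.09,.04,.018)),(C,V(369,136),(.09,-.04,.018)),(C,V(326,481),(-.09,-.04,.018)),(C,V(172,464),(-.09,.04,.018))]
sp=[(S,W(268,511),(-.07,0,.018)),(S,W(331,476),(-.09,-.04,.018)),(S,W(270,582),(-.09,.04,.018))]
for P in(pts,pts+sp):
    res=lambda p:np.concatenate([proj(pose(*p)(m),*c[1:])[0]-px for c,px,m in P])
    r=least_squares(res,[.53,.13,-.1],loss="soft_l1");print(np.round(r.x,4),np.round(r.fun.reshape(-1,2),1).tolist())
print(np.load("mould2.npy"))
go(r.x[0],r.x[1],.15,r.x[2]+np.pi/2)
E
```

```text
[ 0.5337  0.1655 -0.1117] [[0.5, 0.0], [0.3, 0.2], [-0.7, -0.1], [-0.1, 0.4], [-0.2, -0.1], [0.0, -0.3]]
[ 0.5335  0.1649 -0.1086] [[0.7, 0.1], [0.6, 0.3], [-0.6, -0.0], [0.1, 0.4], [0.2, -0.1], [0.3, -0.2], [-0.6, 0.9], [-0.1, -0.6], [0.0, 1.0]]
[ 0.48243522 -0.02574257 -0.11010991]
at [ 0.5042 -0.0892  0.2165] yaw 1.457 t 15.23 j [-0.42 -0.01  1.8   0.01  1.34 -1.88] F [-1.5  0.4  0.9] gap 0.453 vert -0.9999
dx 0.0679 dy 0.2554 dz -0.0006 turn -0.0017
```

```bash
python3 -m handwheel '[{"dx":0,"dy":0.035,"dz":0,"turn":-0.001,"gripper":-0.1},{"dx":0,"dy":0.075,"dz":0,"turn":-0.001,"gripper":-0.1},{"dx":0,"dy":0.115,"dz":0,"turn":-0.001,"gripper":-0.1},{"dx":0.01,"dy":0.155,"dz":0,"turn":-0.001,"gripper":-0.1},{"dx":0.03,"dy":0.195,"dz":0,"turn":-0.001,"gripper":-0.1},{"dx":0.05,"dy":0.235,"dz":0,"turn":-0.001,"gripper":-0.1},{"dx":0.068,"dy":0.2554,"dz":0,"turn":-0.001,"gripper":-0.1},{"dx":0.068,"dy":0.2554,"dz":0,"turn":-0.001,"gripper":-0.1}]' 25
python3 -c "
from h import *
go(.5335,.165,.033,1.460)"
```

```text
time: 15.9
ee_pos: [0.53, 0.1709, 0.1452]
tool_rot: [0.038, 0.704, -0.035, 0.708]
wrist_force: [-1.0, -0.4, -0.0]
finger_gap: 0.451
at [0.53   0.1709 0.1452] yaw 1.467 t 15.9 j [ 0.09  0.19  1.74  0.    1.21 -1.38] F [-1.  -0.4 -0. ] gap 0.451 vert -1.0
dx 0.1121 dy -0.0062 dz 0.0034 turn 0.0024
```

```bash
python3 -m handwheel '[{"dx":0,"dy":-0.006,"dz":0.003,"turn":0.002,"gripper":-0.1},{"dx":0.03,"dy":-0.006,"dz":0.003,"turn":0.002,"gripper":-0.1},{"dx":0.06,"dy":-0.006,"dz":0.003,"turn":0.002,"gripper":-0.1},{"dx":0.085,"dy":-0.006,"dz":0.003,"turn":0.002,"gripper":-0.1},{"dx":0.1,"dy":-0.006,"dz":0.003,"turn":0.002,"gripper":-0.1},{"dx":0.112,"dy":-0.006,"dz":0.003,"turn":0.002,"gripper":-0.1},{"dx":0.112,"dy":-0.006,"dz":0.003,"turn":0.002,"gripper":-0.1}]' 25
python3 -c "
from h import *
go(.5335,.165,.033,1.460)"
```

```text
time: 16.48
ee_pos: [0.5315, 0.1647, 0.0312]
tool_rot: [0.041, 0.705, -0.037, 0.707]
wrist_force: [-0.6, -0.2, -0.6]
finger_gap: 0.446
at [0.5315 0.1647 0.0312] yaw 1.461 t 16.48 j [ 0.08  0.35  1.8   0.01  0.99 -1.38] F [-0.6 -0.2 -0.6] gap 0.446 vert -1.0
dx -0.0018 dy 0.0005 dz 0.0020 turn 0.0003
```

```bash
python3 -m handwheel '[{"dx":-0.001,"dy":0,"dz":0.002,"turn":0,"gripper":-0.4},{"dx":-0.001,"dy":0,"dz":0.002,"turn":0,"gripper":-0.6},{"dx":-0.001,"dy":0,"dz":0.002,"turn":0,"gripper":-1},{"dx":-0.001,"dy":0,"dz":0.002,"turn":0,"gripper":-1},{"dx":-0.001,"dy":0,"dz":0.002,"turn":0,"gripper":-1}]' 60
python3 -c "
from h import *
go(.5335,.165,.033,1.460)"
```

```text
time: 16.9
ee_pos: [0.5351, 0.1648, 0.034]
tool_rot: [0.041, 0.704, -0.037, 0.708]
wrist_force: [0.4, 2.1, 6.6]
finger_gap: 0.175
at [0.5351 0.1648 0.034 ] yaw 1.461 t 16.9 j [ 0.08  0.35  1.79  0.01  0.99 -1.38] F [0.4 2.1 6.6] gap 0.175 vert -1.0
dx 0.0010 dy 0.0001 dz -0.0016 turn 0.0003
```

```bash
python3 -m handwheel '[{"dx":0,"dy":0,"dz":0,"turn":0,"gripper":-1},{"dx":-0.015,"dy":0,"dz":0,"turn":0,"gripper":-1},{"dx":-0.04,"dy":0,"dz":0,"turn":0,"gripper":-1},{"dx":-0.07,"dy":0,"dz":0,"turn":0,"gripper":-1},{"dx":-0.1,"dy":0,"dz":0,"turn":0,"gripper":-1},{"dx":-0.116,"dy":0,"dz":0,"turn":0,"gripper":-1},{"dx":-0.116,"dy":0,"dz":0,"turn":0,"gripper":-1}]' 100
python3 -c "
from h import *
p=np.array([.4825,-.0252])
go(p[0],p[1],.15,1.460)"
```

```text
time: 17.48
ee_pos: [0.5367, 0.1642, 0.1538]
tool_rot: [0.041, 0.702, -0.037, 0.71]
wrist_force: [1.4, 0.4, -3.3]
finger_gap: 0.171
at [0.5367 0.1642 0.1538] yaw 1.461 t 17.48 j [ 0.08  0.18  1.73  0.    1.22 -1.38] F [ 1.4  0.4 -3.3] gap 0.171 vert -0.9999
dx 0.0021 dy -0.1942 dz -0.0331 turn 0.0003
```

```bash
python3 -m handwheel '[{"dx":-0.005,"dy":-0.02,"dz":-0.005,"turn":0,"gripper":-1},{"dx":-0.005,"dy":-0.05,"dz":-0.012,"turn":0,"gripper":-1},{"dx":-0.005,"dy":-0.085,"dz":-0.018,"turn":0,"gripper":-1},{"dx":-0.005,"dy":-0.12,"dz":-0.024,"turn":0,"gripper":-1},{"dx":-0.002,"dy":-0.15,"dz":-0.03,"turn":0,"gripper":-1},{"dx":0,"dy":-0.175,"dz":-0.0315,"turn":0,"gripper":-1},{"dx":0,"dy":-0.194,"dz":-0.0315,"turn":0,"gripper":-1},{"dx":0,"dy":-0.194,"dz":-0.0315,"turn":0,"gripper":-1}]'
python3 -c "
from h import *
C=cam('side');cv2.imwrite('pics/s19.png',cv2.resize(C[0][150:310,260:420],None,fx=3.7,fy=3.7,interpolation=cv2.INTER_CUBIC))
C=cam('top');cv2.imwrite('pics/t19.png',cv2.resize(C[0][200:350,270:420],None,fx=4,fy=4,interpolation=cv2.INTER_CUBIC))
go(.484,-.0257,.11,1.460)"
```

```text
time: 18.15
ee_pos: [0.482, -0.0279, 0.1496]
tool_rot: [0.042, 0.703, -0.038, 0.709]
wrist_force: [0.5, 0.7, -3.1]
finger_gap: 0.163
at [ 0.4827 -0.0252  0.1501] yaw 1.459 t 18.25 j [-0.31 -0.01  1.94  0.01  1.2  -1.77] F [ 0.5 -0.5 -4.9] gap 0.17 vert -0.9999
dx 0.0401 dy -0.0006 dz 0.0010 turn -0.0003
```

View pics/s19.png

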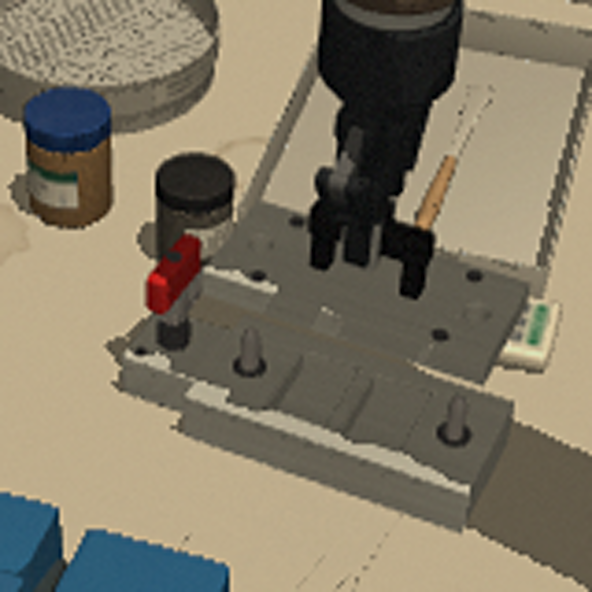

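View pics/t19.png

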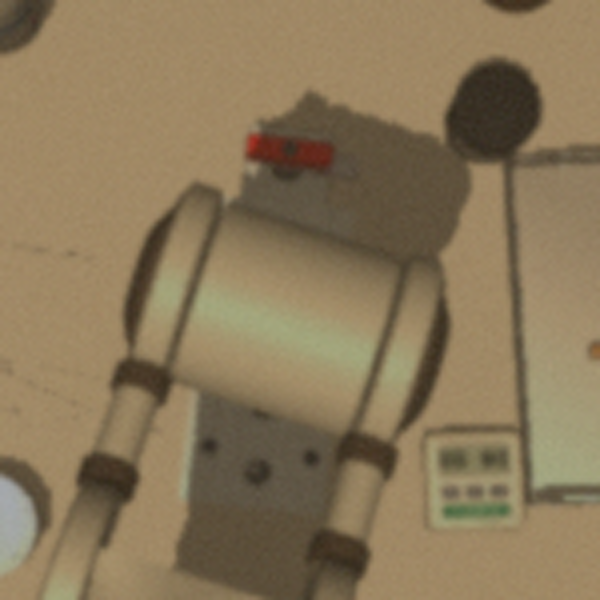

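```bash
cat > ov.py <<'E'
from h import *
import sys
def overlay(px,py,z,yaw,out,off=(280,195),sz=(130,100),f=6):
    S=cam("side"); im=cv2.resize(S[0][off[1]:off[1]+sz[1],off[0]:off[0]+sz[0]],None,fx=f,fy=f,interpolation=cv2.INTER_CUBIC)
    im=cv2.convertScaleAbs(im,alpha=1.5)
    g=pose(px,py,yaw)
    q=lambda P:np.round((proj(g(np.array(P,float)+[0,0,z]),*S[1:])-off+.5)*f-.5).astype(np.int32)
    for zz in(0,.018): cv2.polylines(im,[q([(-.09,-.04,zz),(.09,-.04,zz),(.09,.04,zz),(-.09,.04,zz)])],True,(255,0,255),1)
    a=np.linspace(0,6.3,30)
    for x in(-.07,.07): cv2.polylines(im,[q(np.stack([x+.0075*np.cos(a),.0075*np.sin(a),0*a+.018],1))],True,(0,0,255),1)
    cv2.imwrite(out,im)
E
python3 -c "
from ov import *
overlay(.4827-.0015,-.0252+.0005,.1161,-.111,'pics/s20.png')"
```

```text
(no output)
```

View pics/s20.png

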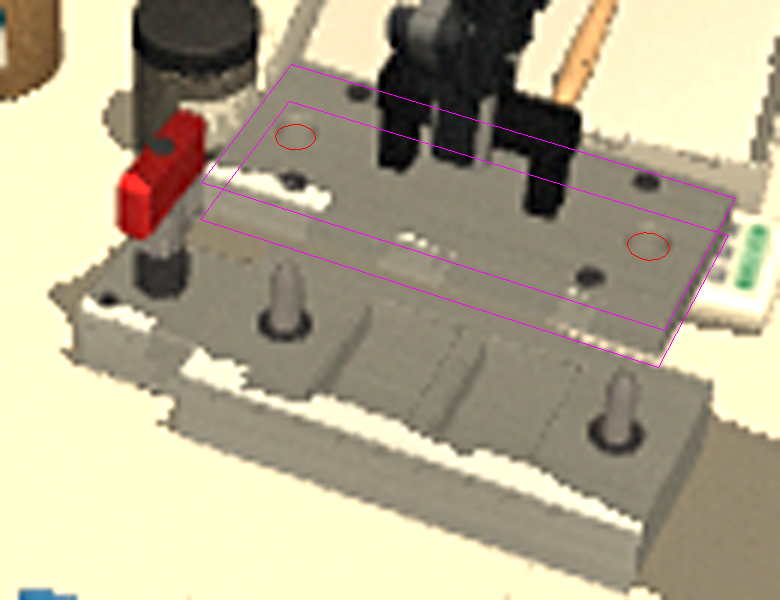

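The overlay matches the plate to about 1 px, and the mould shows the same bias in that view. I descend to just above the pins.

```bash
python3 -m handwheel '[{"dx":0.01,"dy":-0.0005,"dz":0.001,"turn":0,"gripper":-1},{"dx":0.02,"dy":-0.0005,"dz":0.001,"turn":0,"gripper":-1},{"dx":0.03,"dy":-0.0005,"dz":0.001,"turn":0,"gripper":-1},{"dx":0.036,"dy":-0.0005,"dz":0.001,"turn":0,"gripper":-1},{"dx":0.04,"dy":-0.0005,"dz":0.001,"turn":0,"gripper":-1},{"dx":0.04,"dy":-0.0005,"dz":0.001,"turn":0,"gripper":-1}]'
python3 -c "
from ov import *
go(.484,-.0257,.08,1.460)
s,_=tool();p=s['ee_pos']
overlay(p[0]-.0015,p[1]+.0005,p[2]-.034,-.111,'pics/s21.png')
C=cam('top');cv2.imwrite('pics/t21.png',cv2.resize(C[0][200:350,270:420],None,fx=4,fy=4,interpolation=cv2.INTER_CUBIC))
"
```

```text
time: 18.8
ee_pos: [0.4834, -0.0244, 0.1089]
tool_rot: [0.042, 0.704, -0.036, 0.708]
wrist_force: [-0.4, 0.4, -4.5]
finger_gap: 0.17
at [ 0.4834 -0.0244  0.1089] yaw 1.461 t 18.8 j [-0.31  0.05  1.97  0.01  1.12 -1.77] F [-0.4  0.4 -4.5] gap 0.17 vert -0.9999
dx 0.0289 dy -0.0014 dz 0.0006 turn 0.0003
```

View pics/s21.png

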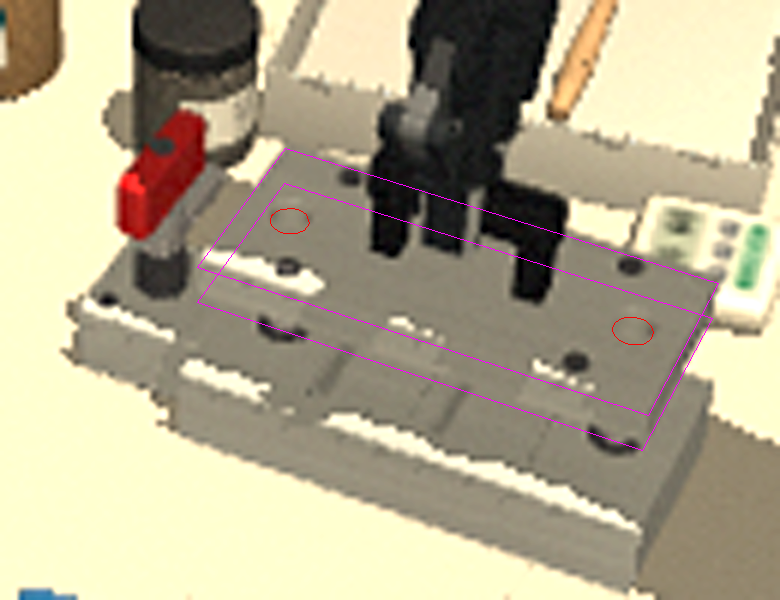

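View pics/t21.png

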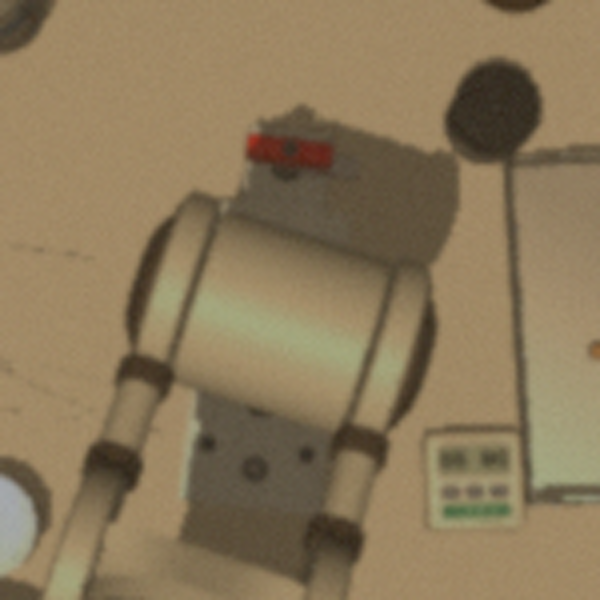

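In the top view the near hole at t21 (255,468) shows the pin tip inside it. I zoom in on that.

```bash
python3 -c "
from h import *
C=cam('top');im=cv2.resize(C[0][305:330,315:352],None,fx=20,fy=20,interpolation=cv2.INTER_CUBIC)
cv2.imwrite('pics/t22.png',cv2.convertScaleAbs(im,alpha=2.2))
g=pose(.4834-.0015,-.0244+.0005,-.111);m=pose(.4825,-.0248,-.112)
f=lambda P:(proj(P,*C[1:])-[315,305]+.5)*20-.5
print(f(g([-.07,0,.075+.018])),f(m([-.07,0,.067])))
"
```

```text
[[380.39084518 249.10020481]] [[386.21807933 241.72787498]]
```

View pics/t22.png

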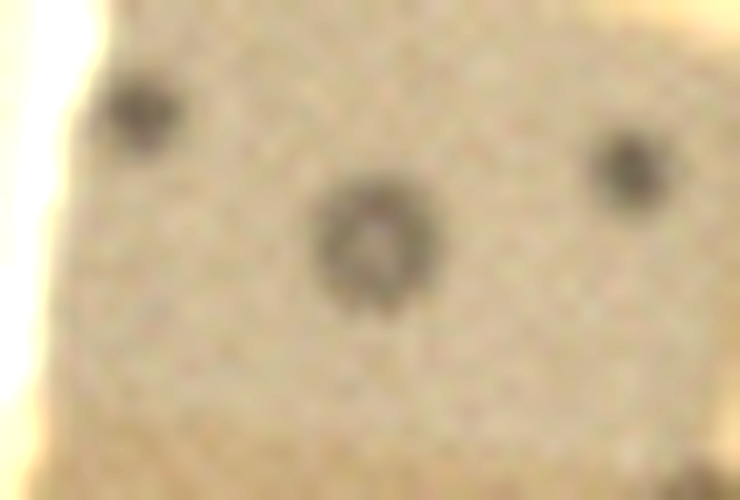

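```bash
python3 -m handwheel '[{"dx":0.003,"dy":-0.0006,"dz":0.0005,"turn":0,"gripper":-1},{"dx":0.006,"dy":-0.0006,"dz":0.0005,"turn":0,"gripper":-1},{"dx":0.009,"dy":-0.0006,"dz":0.0005,"turn":0,"gripper":-1},{"dx":0.012,"dy":-0.0006,"dz":0.0005,"turn":0,"gripper":-1},{"dx":0.015,"dy":-0.0006,"dz":0.0005,"turn":0,"gripper":-1},{"dx":0.018,"dy":-0.0006,"dz":0.0005,"turn":0,"gripper":-1},{"dx":0.02,"dy":-0.0006,"dz":0.0005,"turn":0,"gripper":-1}]'
python3 -c "
from ov import *
go(.484,-.0257,.07,1.460)
print(env.get_state()['wrist_torque'])
C=cam('top');im=cv2.resize(C[0][300:335,305:362],None,fx=12,fy=12,interpolation=cv2.INTER_CUBIC)
cv2.imwrite('pics/t23.png',cv2.convertScaleAbs(im,alpha=2.2))
C=cam('side');cv2.imwrite('pics/s23.png',cv2.convertScaleAbs(cv2.resize(C[0][195:295,280:410],None,fx=6,fy=6,interpolation=cv2.INTER_CUBIC),alpha=1.5))
"
```

```text
time: 19.53
ee_pos: [0.4851, -0.0254, 0.0903]
tool_rot: [0.042, 0.703, -0.036, 0.709]
wrist_force: [0.0, -0.5, -4.1]
finger_gap: 0.17
at [ 0.4851 -0.0254  0.0903] yaw 1.461 t 19.53 j [-0.31  0.08  1.98  0.01  1.07 -1.77] F [ 0.  -0.5 -4.1] gap 0.17 vert -0.9999
dx 0.0203 dy -0.0005 dz -0.0013 turn 0.0002
[-0.07647974  0.03045284 -0.03075693]
```

View pics/s23.png

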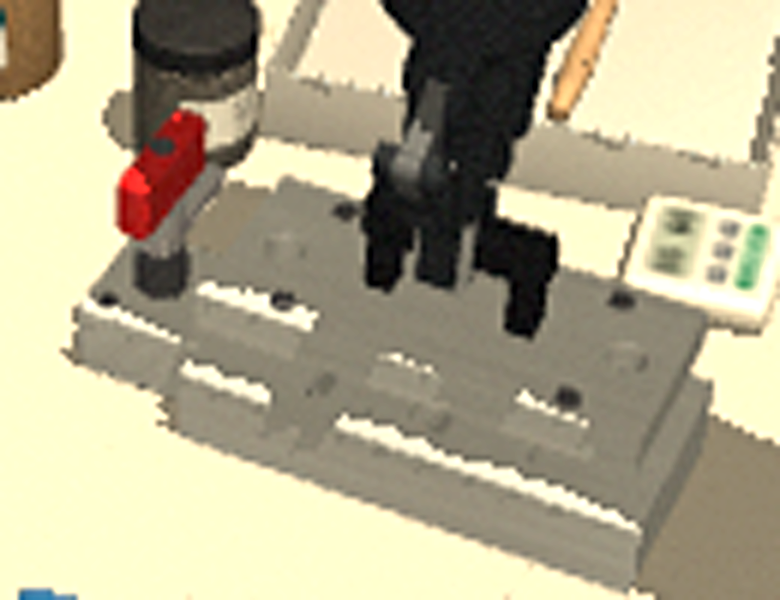

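View pics/t23.png

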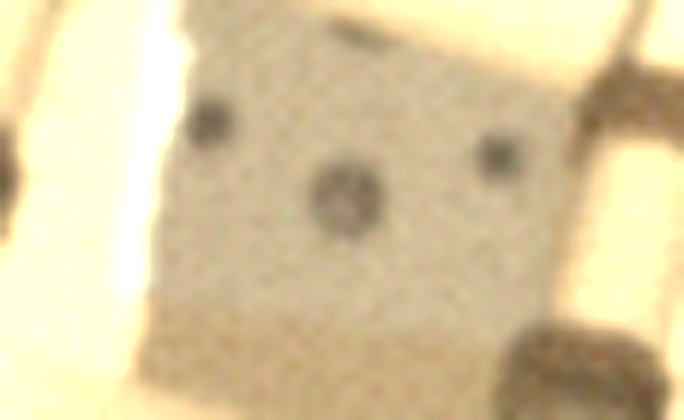

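The pins have entered with no contact force. I continue down gently.

```bash
python3 -m handwheel '[{"dx":0.003,"dy":0,"dz":-0.001,"turn":0,"gripper":-1},{"dx":0.006,"dy":0,"dz":-0.001,"turn":0,"gripper":-1},{"dx":0.009,"dy":0,"dz":-0.001,"turn":0,"gripper":-1},{"dx":0.012,"dy":0,"dz":-0.001,"turn":0,"gripper":-1},{"dx":0.015,"dy":0,"dz":-0.001,"turn":0,"gripper":-1},{"dx":0.018,"dy":0,"dz":-0.001,"turn":0,"gripper":-1},{"dx":0.02,"dy":0,"dz":-0.001,"turn":0,"gripper":-1},{"dx":0.021,"dy":0,"dz":-0.001,"turn":0,"gripper":-1}]'
python3 -c "
from ov import *
go(.484,-.0257,.068,1.460)"
```

```text
time: 20.3
ee_pos: [0.4841, -0.0251, 0.0692]
tool_rot: [0.042, 0.703, -0.036, 0.709]
wrist_force: [-2.4, 2.1, 2.9]
finger_gap: 0.171
at [ 0.4841 -0.0251  0.0692] yaw 1.461 t 20.3 j [-0.31  0.12  1.99  0.01  1.03 -1.77] F [-2.4  2.1  2.9] gap 0.171 vert -0.9999
dx 0.0012 dy -0.0006 dz -0.0001 turn 0.0002
```

```bash
python3 -m handwheel '[{"dx":0.001,"dy":0,"dz":0,"turn":0,"gripper":-1},{"dx":0.002,"dy":0,"dz":0,"turn":0,"gripper":-1},{"dx":0.002,"dy":0,"dz":0,"turn":0,"gripper":-1},{"dx":0.001,"dy":0,"dz":0,"turn":0,"gripper":-0.5},{"dx":0.001,"dy":0,"dz":0,"turn":0,"gripper":-0.2},{"dx":0,"dy":0,"dz":0,"turn":0,"gripper":-0.1},{"dx":0,"dy":0,"dz":0,"turn":0,"gripper":-0.1}]'
python3 -c "
from ov import *
go(.484,-.0257,.068,1.460)
overlay(.4825,-.0257,.035,-.111,'pics/s24.png')"
```

```text
time: 20.88
ee_pos: [0.4847, -0.0253, 0.0696]
tool_rot: [0.042, 0.702, -0.036, 0.71]
wrist_force: [-0.3, 0.1, -0.5]
finger_gap: 0.451
at [ 0.4847 -0.0253  0.0696] yaw 1.46 t 20.88 j [-0.31  0.12  1.99  0.01  1.03 -1.77] F [-0.3  0.1 -0.5] gap 0.451 vert -0.9999
dx 0.0016 dy -0.0005 dz -0.0006 turn 0.0002
```

View pics/s24.png

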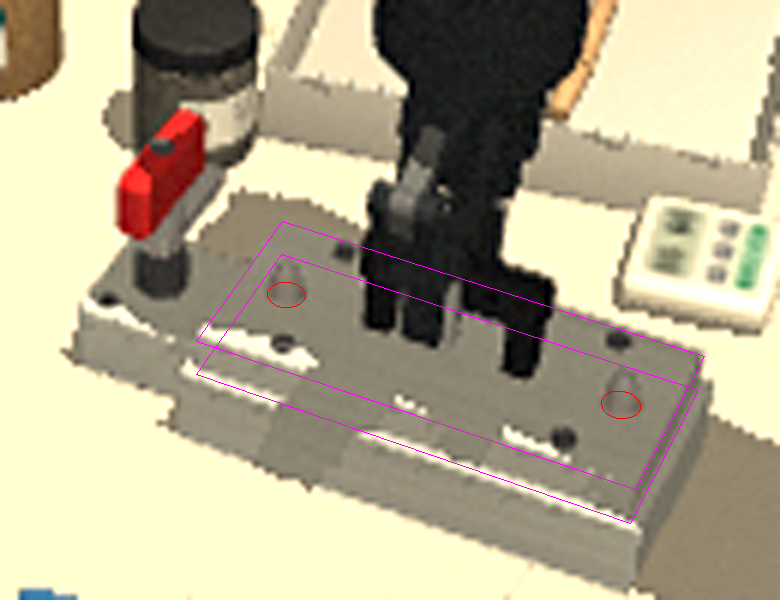

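The plate is seated flush, with both pins showing through the holes (s24 at (287,275) and (622,385)). I lift straight up, then turn towards the clamp.

```bash
python3 -m handwheel '[{"dx":-0.01,"dy":0,"dz":0,"turn":0,"gripper":-0.1},{"dx":-0.03,"dy":0,"dz":0,"turn":0,"gripper":-0.1},{"dx":-0.06,"dy":0,"dz":0,"turn":0,"gripper":-0.1},{"dx":-0.09,"dy":0,"dz":0,"turn":0.03,"gripper":-0.1},{"dx":-0.11,"dy":0,"dz":0,"turn":0.06,"gripper":-0.1},{"dx":-0.11,"dy":0,"dz":0.01,"turn":0.1,"gripper":-0.1},{"dx":-0.11,"dy":0,"dz":0.03,"turn":0.14,"gripper":-0.1},{"dx":-0.11,"dy":0,"dz":0.05,"turn":0.18,"gripper":-0.1}]' 40
python3 -c "
from ov import *
go(.6065,-.0385,.15,-.11)"
```

```text
time: 21.6
ee_pos: [0.534, -0.0316, 0.1815]
tool_rot: [0.239, 0.663, -0.232, 0.67]
wrist_force: [-0.5, -1.2, 0.1]
finger_gap: 0.449
at [ 0.534  -0.0316  0.1815] yaw 0.891 t 21.6 j [-0.29  0.09  1.77  0.01  1.27 -1.18] F [-0.5 -1.2  0.1] gap 0.449 vert -0.9999
dx 0.0323 dy 0.0398 dz 0.0605 turn 0.3185
```

```bash
python3 -m handwheel '[{"dx":0,"dy":0.01,"dz":0.015,"turn":0.035,"gripper":-0.1},{"dx":0,"dy":0.02,"dz":0.03,"turn":0.075,"gripper":-0.1},{"dx":0,"dy":0.03,"dz":0.045,"turn":0.11,"gripper":-0.1},{"dx":0.01,"dy":0.0398,"dz":0.0605,"turn":0.15,"gripper":-0.1},{"dx":0.02,"dy":0.0398,"dz":0.0605,"turn":0.19,"gripper":-0.1},{"dx":0.03,"dy":0.0398,"dz":0.0605,"turn":0.23,"gripper":-0.1},{"dx":0.032,"dy":0.0398,"dz":0.0605,"turn":0.265,"gripper":-0.1},{"dx":0.032,"dy":0.0398,"dz":0.0605,"turn":0.3,"gripper":-0.1}]'
python3 -c "
from ov import *
C=cam('side');cv2.imwrite('pics/s25.png',cv2.resize(C[0][150:310,260:420],None,fx=3.7,fy=3.7,interpolation=cv2.INTER_CUBIC))
go(.6065,-.0385,.12,-.11)"
```

```text
time: 22.27
ee_pos: [0.6059, -0.0384, 0.1495]
tool_rot: [0.518, 0.485, -0.51, 0.486]
wrist_force: [0.4, -0.3, 0.2]
finger_gap: 0.445
at [ 0.6062 -0.0385  0.1502] yaw -0.062 t 22.32 j [-0.27  0.3   1.59  0.01  1.24 -0.21] F [ 1.3  1.  -0.5] gap 0.451 vert -0.9999
dx 0.0302 dy -0.0000 dz 0.0002 turn 0.0153
```

View pics/s25.png

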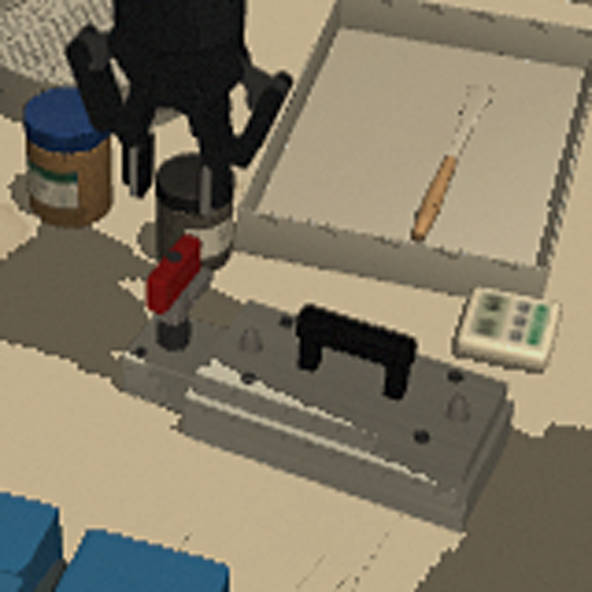

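```bash
python3 -m handwheel '[{"dx":0.02,"dy":0,"dz":0,"turn":0.015,"gripper":-0.1},{"dx":0.04,"dy":0,"dz":0,"turn":0.015,"gripper":-0.1},{"dx":0.058,"dy":0,"dz":0,"turn":0.015,"gripper":-0.1},{"dx":0.07,"dy":0,"dz":0,"turn":0.015,"gripper":-0.1},{"dx":0.076,"dy":0,"dz":0,"turn":0.015,"gripper":-0.1},{"dx":0.076,"dy":0,"dz":0,"turn":0.015,"gripper":-0.1}]'
python3 -c "
from ov import *
C=cam('side');cv2.imwrite('pics/s26.png',cv2.resize(C[0][150:310,260:420],None,fx=3.7,fy=3.7,interpolation=cv2.INTER_CUBIC))
go(.6065,-.0385,.074,-.11)"
```

```text
time: 22.82
ee_pos: [0.6063, -0.0378, 0.0731]
tool_rot: [0.53, 0.472, -0.522, 0.472]
wrist_force: [-0.8, 0.2, 0.4]
finger_gap: 0.456
at [ 0.6071 -0.038   0.0743] yaw -0.108 t 22.87 j [-0.27  0.4   1.63  0.01  1.1  -0.16] F [ 0.2 -0.6  0.7] gap 0.45 vert -0.9999
dx 0.0003 dy -0.0005 dz 0.0006 turn 0.0005
```

View pics/s26.png

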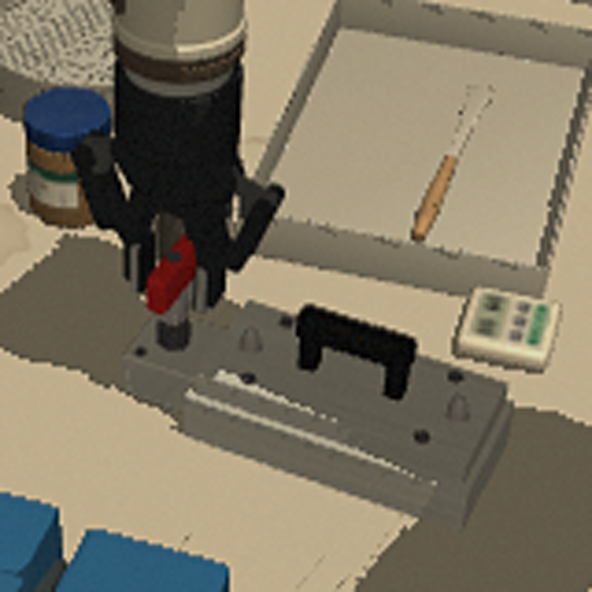

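The red bar (s26 at (172,272)) sits between the fingers. I close on it.

```bash
python3 -m handwheel '[{"dx":0,"dy":0,"dz":0,"turn":0,"gripper":-0.4},{"dx":0,"dy":0,"dz":0,"turn":0,"gripper":-0.6},{"dx":0,"dy":0,"dz":0,"turn":0,"gripper":-1},{"dx":0,"dy":0,"dz":0,"turn":0,"gripper":-1},{"dx":0,"dy":0,"dz":0,"turn":0,"gripper":-1}]' 50
python3 -c "
from ov import *
go(.6065,-.0385,.074,-1.68);print(env.get_state()['wrist_torque'])"
```

```text
time: 23.28
ee_pos: [0.6067, -0.0381, 0.0759]
tool_rot: [0.53, 0.472, -0.522, 0.473]
wrist_force: [-5.9, 0.1, 5.4]
finger_gap: 0.167
at [ 0.6067 -0.0381  0.0759] yaw -0.108 t 23.28 j [-0.27  0.4   1.63  0.01  1.1  -0.16] F [-5.9  0.1  5.4] gap 0.167 vert -0.9999
dx 0.0019 dy -0.0002 dz 0.0004 turn 0.5004
[0.0766471  1.06196159 0.01870031]
```

```bash
python3 -m handwheel '[{"dx":0,"dy":0,"dz":0,"turn":0.03,"gripper":-1},{"dx":0.0003,"dy":0,"dz":0,"turn":0.06,"gripper":-1},{"dx":0.0006,"dy":0,"dz":0,"turn":0.09,"gripper":-1},{"dx":0.0008,"dy":0,"dz":0,"turn":0.12,"gripper":-1},{"dx":0.001,"dy":0,"dz":0,"turn":0.15,"gripper":-1},{"dx":0.0012,"dy":0,"dz":0,"turn":0.18,"gripper":-1},{"dx":0.0014,"dy":0,"dz":0,"turn":0.21,"gripper":-1},{"dx":0.0016,"dy":0,"dz":0,"turn":0.24,"gripper":-1}]' 50
python3 -c "
from ov import *
go(.6067,-.0381,.0727,-1.68);print(env.get_state()['wrist_torque'])"
```

```text
time: 23.95
ee_pos: [0.6066, -0.0381, 0.0746]
tool_rot: [0.668, 0.245, -0.66, 0.243]
wrist_force: [-0.4, 0.4, -2.4]
finger_gap: 0.166
at [ 0.6066 -0.0381  0.0746] yaw -0.866 t 23.95 j [-0.27  0.4   1.63  0.01  1.1   0.6 ] F [-0.4  0.4 -2.4] gap 0.166 vert -0.9999
dx 0.0019 dy 0.0001 dz -0.0001 turn 0.2591
[-0.02387371  0.18765085  0.06709486]
```

```bash
python3 -m handwheel '[{"dx":0.0002,"dy":0,"dz":0,"turn":0.035,"gripper":-1},{"dx":0.0004,"dy":0,"dz":0,"turn":0.07,"gripper":-1},{"dx":0.0006,"dy":0,"dz":0,"turn":0.105,"gripper":-1},{"dx":0.0008,"dy":0,"dz":0,"turn":0.14,"gripper":-1},{"dx":0.001,"dy":0,"dz":0,"turn":0.175,"gripper":-1},{"dx":0.0013,"dy":0,"dz":0,"turn":0.21,"gripper":-1},{"dx":0.0016,"dy":0,"dz":0,"turn":0.24,"gripper":-1},{"dx":0.0016,"dy":0,"dz":0,"turn":0.255,"gripper":-1}]' 50
python3 -c "
from ov import *
go(.6067,-.0381,.0727,-1.68);print(env.get_state()['wrist_torque'])"
```

```text
time: 24.62
ee_pos: [0.6066, -0.0382, 0.0732]
tool_rot: [0.71, -0.033, -0.703, -0.037]
wrist_force: [1.1, -0.7, -4.2]
finger_gap: 0.17
at [ 0.6066 -0.0382  0.0732] yaw -1.67 t 24.62 j [-0.27  0.4   1.63  0.01  1.1   1.4 ] F [ 1.1 -0.7 -4.2] gap 0.17 vert -0.9999
dx 0.0005 dy -0.0001 dz -0.0001 turn 0.0031
[-0.25171803 -0.07896551  0.23239687]
```

Resistance is building (torque about 0.23 N m). I push a little further to confirm the stop.

```bash
python3 -m handwheel '[{"dx":0.0003,"dy":0,"dz":0,"turn":0.01,"gripper":-1},{"dx":0.0003,"dy":0,"dz":0,"turn":0.02,"gripper":-1},{"dx":0.0003,"dy":0,"dz":0,"turn":0.03,"gripper":-1},{"dx":0.0003,"dy":0,"dz":0,"turn":0.03,"gripper":-1}]' 50
python3 -c "
from ov import *
go(.6067,-.0381,.0727,-1.68);print(env.get_state()['wrist_torque'])"
```

```text
time: 24.95
ee_pos: [0.6066, -0.0382, 0.0732]
tool_rot: [0.707, -0.066, -0.701, -0.069]
wrist_force: [1.1, -0.3, -3.5]
finger_gap: 0.171
at [ 0.6066 -0.0382  0.0732] yaw -1.762 t 24.95 j [-0.26  0.4   1.63  0.01  1.1   1.49] F [ 1.1 -0.3 -3.5] gap 0.171 vert -0.9999
dx 0.0005 dy -0.0001 dz -0.0000 turn -0.0260
[-0.16472449 -0.03579976  1.25985984]
```

Torque has jumped to 1.26 N m, so the clamp is at its stop. I open and lift off.

```bash
python3 -m handwheel '[{"dx":0,"dy":0,"dz":0,"turn":0,"gripper":-0.6},{"dx":0,"dy":0,"dz":0,"turn":0,"gripper":-0.2},{"dx":0,"dy":0,"dz":0,"turn":0,"gripper":0},{"dx":-0.02,"dy":0,"dz":0,"turn":0,"gripper":0},{"dx":-0.05,"dy":0,"dz":0,"turn":0,"gripper":0},{"dx":-0.09,"dy":0,"dz":0,"turn":0,"gripper":0},{"dx":-0.13,"dy":0,"dz":0,"turn":0,"gripper":0},{"dx":-0.15,"dy":0,"dz":0,"turn":0,"gripper":0}]' 50
python3 -m handwheel '[{"dx":0,"dy":0.04,"dz":0,"turn":0,"gripper":0},{"dx":0,"dy":0.08,"dz":0,"turn":0,"gripper":0},{"dx":0,"dy":0.12,"dz":0,"turn":0,"gripper":0},{"dx":0,"dy":0.16,"dz":0,"turn":0,"gripper":0},{"dx":0,"dy":0.2,"dz":0,"turn":0,"gripper":0},{"dx":0,"dy":0.2,"dz":0,"turn":0,"gripper":0}]'
python3 -c "
from ov import *
go(.6067,-.0381,.0727,-1.68)
overlay(.4825,-.0265,.035,-.111,'pics/s27.png')
C=cam('top');cv2.imwrite('pics/t27.png',cv2.resize(C[0][150:350,240:540],None,fx=2.6,fy=2.6,interpolation=cv2.INTER_CUBIC))
"
```

```text
time: 25.62
ee_pos: [0.6076, -0.0395, 0.2301]
tool_rot: [0.71, -0.066, -0.697, -0.069]
wrist_force: [1.1, 0.1, 1.0]
finger_gap: 0.5
time: 26.12
ee_pos: [0.5681, -0.243, 0.2299]
tool_rot: [0.711, -0.07, -0.697, -0.07]
wrist_force: [0.3, 0.0, 1.2]
finger_gap: 0.501
at [ 0.5681 -0.243   0.2299] yaw -1.769 t 26.12 j [-0.6   0.25  1.49  0.01  1.38  1.16] F [0.3 0.  1.2] gap 0.501 vert -0.9998
dx 0.1575 dy -0.2082 dz 0.0056 turn -0.0284
```

View pics/s27.png

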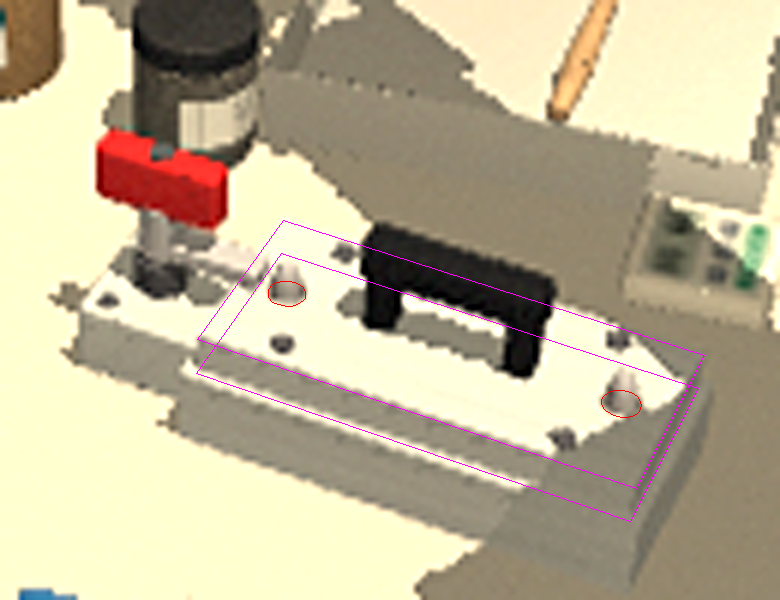

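View pics/t27.png

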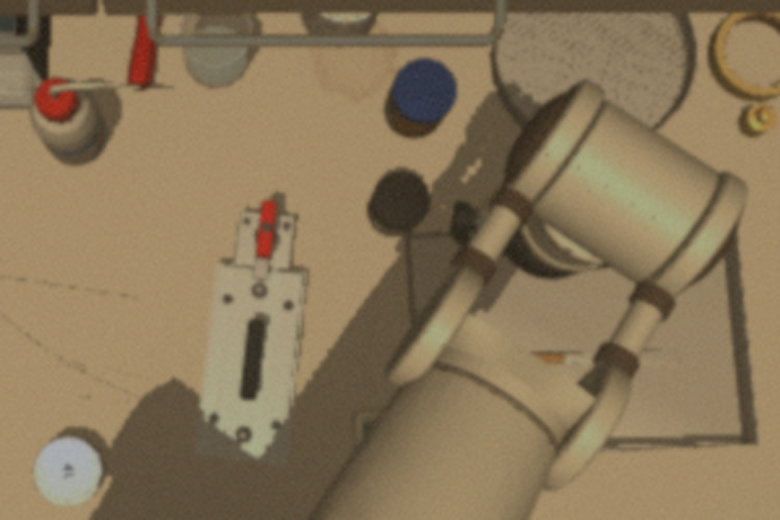

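The red bar is now along the mould's x axis (t27, (268,203) to (264,257)). The steel finger is over the plate end, the plate is on both pins, the spatula is in the tray, and the bystanders are unmoved. I hand the job in.

```bash
python3 -c "
from h import *
print(env.finish_job()); s=env.get_state(); print(s['time'],s['wrist_force'])"
```

```text
the job is handed in; nothing more can be done
None
the job is handed in; nothing more can be done
```

I put the spatula in the tray, seated the top plate over both guide pins, turned the clamp to its stop and handed the job in at about 26 s. The hand-in gives no verdict, and I ran no network detections at the end. The checks below are my own readings of the camera pictures and the force values.

- **Plate regrasp (unplanned):** The plate came off the rack still tilted about 14° in the fingers, and neither a 120 N squeeze nor pressing its edge on the bench (55 N on the wrist) levelled it. I laid it flat on the free bench between the mould and the rack, and regripped it square before going over the pins.
- **Plate:** It went over the pins with no contact force on entry and touched down with a few newtons. In the last pictures it lies flush, with both pins showing through the holes and the model overlay matching to about 1 px.
- **Clamp:** The wrist torque jumped to 1.26 N m at the end of the turn, so I take it to be at its stop. The red bar is lined up with the mould to about 0.04 rad.
- **Spatula and bench:** The spatula lies flat in the tray and the bystanders I could see looked unmoved. The arm partly hid the tray and the timer in the final top view. The gripper ended clear at 0.23 m height.
- **Disagreement:** The two cameras gave mould positions about 2 mm apart, which is within the stated calibration. It did not affect the fit.

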